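Set out the pot board and the label board

ROBOT

A 6-joint arm with a two-finger parallel gripper is mounted at the origin on a cart in front of the work surface, level with it; the furniture and walls round the work are solid. World frame = base frame: x ahead of the robot, y to its left, z up, the work surface at z = 0. Lengths are in m, angles in degrees, forces in N, time in s.
With the tool pointing down it reaches from about 0.325 to 1 m from the base axis. Payload 5.1 kg.
Tool frame: the origin (TCP) lies midway between the tips of the shut fingers; the grasp point (between the pads) lies ctrl.grasp_offset behind it (ctrl.grasp_offset is the distance from the TCP to the grasp point, in m); z points along the fingers, y is the direction in which the jaws open and shut (so a half turn about z gives the same grasp; the last joint's range is limited). The gripper opens to 85 mm and grips with 20 to 120 N. Pads are 22 mm wide; open, the fingers measure 114 mm over their backs; the gripper's body (76 mm by 85 mm) begins 54 mm behind the grasp point. The pads swing forward as they close: fully open they stand 13 mm farther back than shut.
Start: joints at [-77.899, 7.093, 94.555, -0, 78.352, -4.733], TCP at [0.188, -0.622, 0.231] pointing down, gripper open.
Joint ranges: [-149.61, 149.61], [-58.7, 133.49], [1.44, 155.28], [-77.14, 257.14], [18.33, 153.61], [-166.67, 166.67]. Speed limits (degrees/s): [147.25, 147.25, 180, 180, 180, 180].

INTERFACE

Orientations are given as [roll, pitch, yaw] about the fixed x, y, z axes, in that order (R = Rz(yaw) Ry(pitch) Rx(roll)).
In Python, from bench import ctrl, vision gives the robot as it stands.
- The arm moves only by the tool apply_moves, never from a script. Its argument "increments" is a list of rows, each an object with "hand": the closure in counts, from 0 (fully open) to 255 (shut); "travel": the shift along the tool's x, y, z in mm, a list of three; "turn": the turn about the tool's z in degrees. A call has 1 to 8 rows; each row is the pose to reach, as a shift and turn from the pose measured when the call began, along the tool's axes at that moment; what a row does not reach only later rows make up. A row lasts 1/12 s, in which the tool goes at most 41.7 mm and 7.16 degrees, less where a joint would pass 70% of its speed; a pose out of reach is approached as far as the arm can. A call with a gripper value outside its range is refused whole. The fingers move at their own pace and stop on an object; "force" is the grip in N (left out, the last holds). Time passes only in rows, so rows that repeat a pose let the fingers close. It gives the time, the measured TCP pose, the force and the opening at its end, in the units of the state.
- ctrl.read_state(): the state, without advancing time (a new reading comes with each control period).
- vision.read_camera(name): name is "side" or "top" or "wrist"; returns a dict with "frame" (384x512x3 uint8, red, green, blue), "vertical_fov" (degrees; the focal length in pixels is half the picture's height over the tangent of half this angle, whatever the lens; pixels are square), "cx", "cy" (the principal point, pixels), "D" ([k1, k2, p1, p2, k3] as OpenCV has them; the pictures are not rectified), "pose" (4x4, takes a point from camera to world coordinates). Camera axes: x right, y down, z forward; pixel columns grow to the right and rows downward; lengths in m; the calibration is good to about 2 mm. A picture is of the moment at which its call begins. There is no depth.
- ctrl.finish_job(): hands the job in, once; it reports no verdict.
The state is a dict: "time_s": time; "joints": joint angles; "joint_velocities": joint speeds; "tau": joint torques, N m; "position": TCP position; "eef_rot": TCP orientation; "force": force on the tool from outside, world axes, zero at the start; "torque": the same for the moment, N m; "gripper_width": opening from 0.0 (shut) to 1.0 (fully open).
Only numpy, scipy, OpenCV 4.12 (cv2) and the standard library are available. Lean on these libraries where they do the work, as an engineer would, in place of code of your own. Each camera call takes 0.05 s, during which the arm holds its last target.

TASK

Set out the two layout boards for packing with things from the row standing nearest you, in front of the boards. On the board that holds the wide white pot, stack the small pot centrally on top of the wide pot, and stand the dropper bottle in the middle of the disc to the left of the pot; on the board that holds the label roll, stand the glue stick in the middle of the disc to the left of the roll and the date stamp in the middle of the disc to the right of it. Everything stands upright as it does now; leave the wide pot and the label roll in the middle of their boards, and leave the tally counter and the black cap on the table where they are.

Things in the scene. Friction and masses are not known exactly. Their poses are not given: they have to be found in the camera images.
- board_pot: The layout board that holds the wide pot: fixed grey board 110 x 282 x 8 mm, lying flat, with three flush black rubber discs of 72 mm diameter in a row along its length, 95 mm apart. Origin: centre of the underside, 8 mm below the middle disc; z up, +y along the row to the left disc (centre at y = +95 mm) as seen from the robot, -y to the right disc (y = -95 mm), +x away from the robot. It lies either left or right of the other board.
- board_roll: The layout board that holds the label roll: same make, size and axes as the other board (left disc at y = +95 mm, right disc at y = -95 mm, top 8 mm above the origin).
- wide_pot: Wide flat white pot with a flat lid, 90 mm diameter, 32 mm high, loose, standing on the middle disc of its board. Origin: centre of the underside, z up.
- label_roll: Roll of white labels lying flat, with a small core hole, 88 mm diameter, 51 mm high, loose, standing on the middle disc of its board. Origin: centre of the underside, z up.
- small_pot: Small cream pot with a red band, 63 mm diameter, 34 mm high, standing on the table in the row in front of the boards. Origin: centre of the underside, z up. Grip round the body, from above.
- dropper: Amber dropper bottle with a black rubber teat, 102 mm high, standing; round body of 30 mm diameter up to 62 mm, narrower above. Origin: centre of the underside, z up.
- stamp: Self-inking date stamp, standing, 39 mm (its x) by 58 mm (its y), 74 mm high, black with a grey waist: the waist is 30 x 50 mm, from 30 to 52 mm above the foot. Origin: centre of the underside, z up. Turned at most 0.6 rad from square with the table.
- glue_stick: Standing round stick with a blue cap and foot, 28 mm diameter, 98 mm high. Origin: centre of the underside, z up.
- tally: Round light-grey hand tally counter lying on the table, 50 x 65 x 25 mm: a bystander. Origin: centre of the underside.
- cap: Black cup-shaped over-cap, open end up, 36 mm diameter, 36 mm high: a bystander. Origin: centre of the underside.
Things that resemble listed ones, but are neither listed nor needed, are in the scene too. What is shaped like the small_pot but blue, brown or purple is not meant.

How it is judged:
By the outcome, as a careful person would: the job done as asked, in the order asked, and still so for the second after the job is handed in, with the robot touching nothing.
It also fails if it takes over 128 s, if anything falls off the work surface, if the arm or the gripper's body presses on something with over 40 N, if the wrist force passes 120 N, or if a joint passes its speed limit or range.

## Working session

There is one attempt and no reset: what is moved stays moved. The work goes in short steps, Python scripts to look and compute and a tool call to move; the robot and the scene stay as the last step left them, time stands still between calls to the robot, and variables do not carry over. Pictures are saved under pics/ and viewed, and the job is handed in when it is done.

Besides the shell and the picture viewer there is one more tool, called after "Call:" in YAML: its name, and indented under it one key for each argument. apply_moves: Moves the arm, as the interface text tells. Its arguments: {"type":"object","properties":{"increments":{"type":"array","items":{"type":"object","properties":{"hand":{"type":"number"},"travel":{"type":"array","items":{"type":"number"}},"turn":{"type":"number"}}}},"force":{"type":"number"}},"required":["increments"]}

```bash
mkdir -p pics; ls; cat > h.py <<'E'
import numpy as np, cv2
from bench import ctrl, vision
def cam(n):
    c=vision.read_camera(n); f=c["frame"]; h=f.shape[0]
    fl=h/2/np.tan(np.radians(c["vertical_fov"])/2)
    K=np.array([[fl,0,c["cx"]],[0,fl,c["cy"]],[0,0,1.]])
    return dict(img=f,K=K,D=np.array(c["D"],float),T=np.array(c["pose"]))
def ray(c,uv):
    p=cv2.undistortPoints(np.array(uv,float).reshape(-1,1,2),c["K"],c["D"]).reshape(-1,2)
    d=np.c_[p,np.ones(len(p))]@c["T"][:3,:3].T
    return c["T"][:3,3],d
def onz(c,uv,z):
    o,d=ray(c,uv); return o+d*((z-o[2])/d[:,2])[:,None]
def proj(c,P):
    Ti=np.linalg.inv(c["T"]); r,_=cv2.Rodrigues(Ti[:3,:3])
    return cv2.projectPoints(np.array(P,float).reshape(-1,1,3),r,Ti[:3,3],c["K"],c["D"])[0].reshape(-1,2)
def save(c,n,crop=None,s=1):
    im=c["img"][...,::-1]
    if crop: im=im[crop[1]:crop[3],crop[0]:crop[2]]
    cv2.imwrite("pics/"+n,cv2.resize(im,None,fx=s,fy=s,interpolation=cv2.INTER_CUBIC))
E
python3 - <<'E'
from h import *
print(ctrl.read_state(), ctrl.grasp_offset)
for n in("top","side","wrist"):
    c=cam(n); save(c,n+"0.png",s=1.5); print(n,c["T"][:3,3].round(3),c["T"][:3,2].round(2))
E
```

```text
pics
{'time_s': 0.0, 'joints': array([-7.78983066e+01,  7.13395064e+00,  9.46346756e+01, -1.69986908e-04,
        7.83524352e+01, -4.73211154e+00]), 'joint_velocities': array([-0.00626048,  0.05029134, -0.02418766, -0.03218604,  0.02890788,
        0.0542223 ]), 'tau': array([-2.99956402e-03, -4.23616934e+01, -3.65452266e+01, -2.12209243e-04,
        6.81636011e-03, -2.17577889e-07]), 'position': array([ 0.18808466, -0.62154659,  0.23004176]), 'eef_rot': array([-1.79879337e+02, -9.82136692e-03,  1.68338291e+01]), 'force': array([-0.06318504,  0.08774508, -0.92150944]), 'torque': array([-0.02586291, -0.02373915,  0.03378604]), 'gripper_width': 1.0005734754350621} 0.0187
top [0.353 0.042 1.489] [ 0.11  0.01 -0.99]
side [ 1.241 -1.251  0.839] [-0.43  0.77 -0.46]
wrist [ 0.265 -0.598  0.372] [-0.3  -0.09 -0.95]
```

View pics/top0.png

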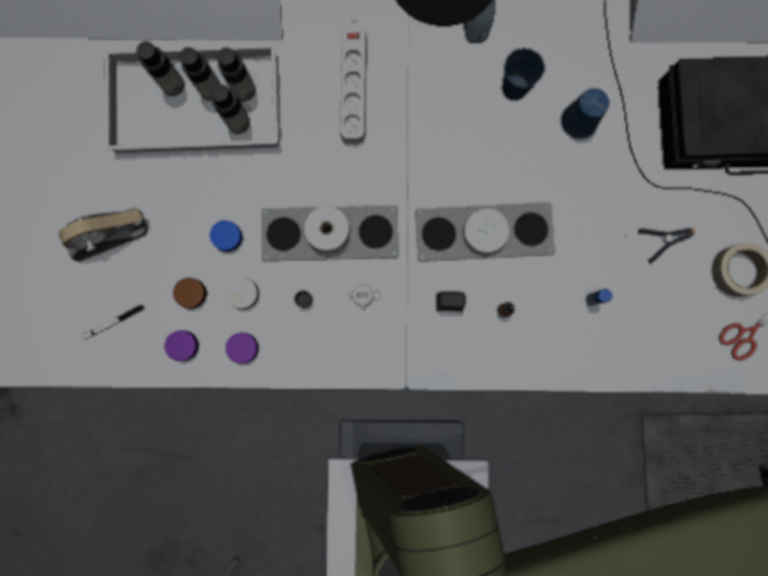

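View pics/side0.png

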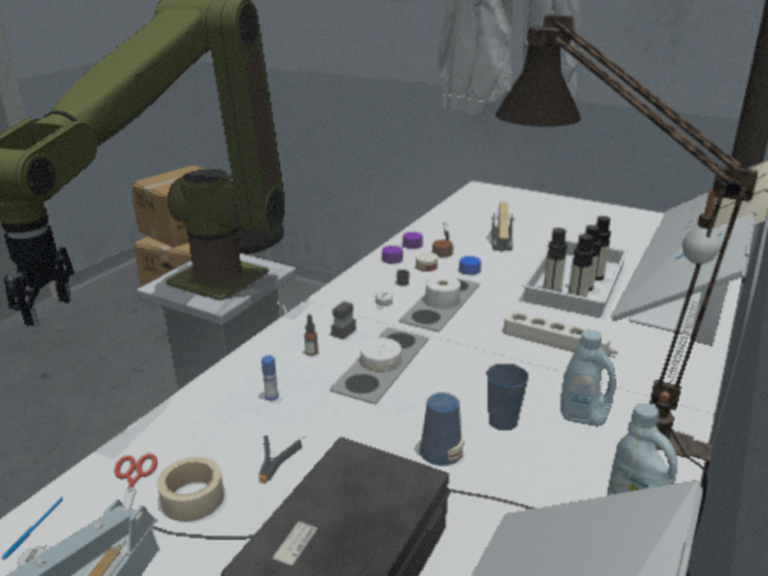

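View pics/wrist0.png

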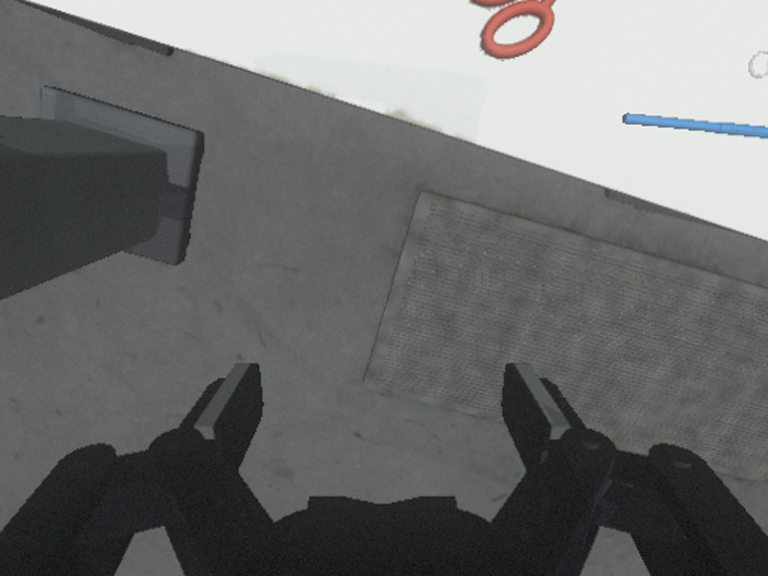

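The top view shows the nearest row: glue stick (600,296), dropper (506,309), stamp (451,301), tally (363,295), cap (303,299) and a white/cream pot (242,294), all in 1.5x pixels. The roll board is on the left and the pot board on the right. Candidates for small_pot, by top-view pixel:

| Candidate | Pixel |
|---|---|
| cream | (242,294) |
| brown | (190,293) |
| blue | (226,236) |
| purple | (181,346), (242,348) |

The side view shows a red band on the cream one, at (427,262). I'll confirm that in a crop and get first estimates.

```bash
python3 - <<'E'
from h import *
c=cam("side"); save(c,"sidecrop.png",(240,140,340,230),6)
t=cam("top"); save(t,"topcrop.png",(100,120,430,250),2.4)
f=lambda u,v,z:onz(t,[[u/1.5,v/1.5]],z)[0].round(3)
for n,a in dict(glue=(602,295,.09),drop=(506,309,.06),stamp=(451,300,.07),tally=(363,295,.025),cap=(303,299,.036),spot=(242,292,.034),brown=(189,292,.034),blue=(226,235,.034),purp=(242,347,.034),roll=(327,229,.059),wpot=(486,230,.04),rl=(284,233.5,.008),rr=(376,232,.008),pl=(438,234,.008),pr=(531,229,.008)).items(): print(n,f(*a))
E
```

```text
glue [ 0.474 -0.368  0.09 ]
drop [ 0.448 -0.188  0.06 ]
stamp [ 0.464 -0.08   0.07 ]
tally [0.476 0.094 0.025]
cap [0.466 0.214 0.036]
spot [0.479 0.337 0.034]
brown [0.478 0.443 0.034]
blue [0.595 0.373 0.034]
purp [0.369 0.333 0.034]
roll [0.605 0.166 0.059]
wpot [ 0.608 -0.153  0.04 ]
rl [0.603 0.259 0.008]
rr [0.608 0.069 0.008]
pl [ 0.605 -0.059  0.008]
pr [ 0.617 -0.25   0.008]
```

View pics/sidecrop.png

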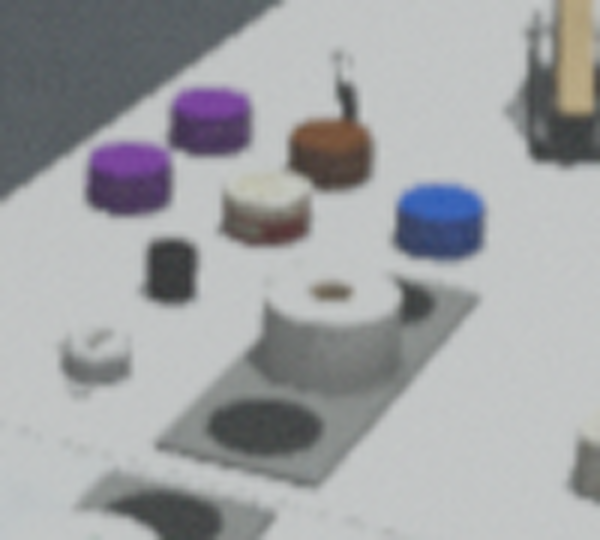

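View pics/topcrop.png

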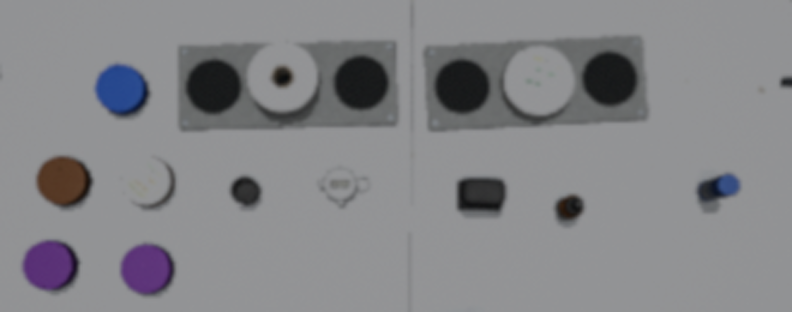

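The crop confirms that the cream pot with the red band is the small pot. The stick and the dropper are the only ones of their kind in the row. Next I'll move to look with the wrist camera.

```bash
cat >> h.py <<'E'
from scipy.spatial.transform import Rotation as Ro
def go(p,yaw):
    s=ctrl.read_state(); R=Ro.from_euler("xyz",s["eef_rot"],degrees=True).as_matrix()
    d=R.T@(np.array(p)-s["position"])*1e3
    print("t",round(s["time_s"],2),"pos",s["position"].round(4),"rot",s["eef_rot"].round(2),"w",round(s["gripper_width"],3),"F",s["force"].round(1))
    print("travel",d.round(1),"dist",round(np.linalg.norm(d)),"turn",round(-((yaw-s["eef_rot"][2]+180)%360-180),2))
E
python3 -c "
from h import *
go([.46,-.22,.34],0)"
```

```text
t 0.25 pos [ 0.1881 -0.6219  0.2307] rot [-179.94   -0.     16.84] w 1.005 F [-0.7 -0.9 -0.3]
travel [ 376.6 -306.  -109. ] dist 497 turn 16.84
```

Call:
apply_moves:
  increments:
    - {"hand": 0, "travel": [188, -153, -55], "turn": 8}
    - {"hand": 0, "travel": [188, -153, -55], "turn": 16.8}
    - {"hand": 0, "travel": [188, -153, -55], "turn": 16.8}
    - {"hand": 0, "travel": [188, -153, -55], "turn": 16.8}
    - {"hand": 0, "travel": [188, -153, -55], "turn": 16.8}
    - {"hand": 0, "travel": [188, -153, -55], "turn": 16.8}
    - {"hand": 0, "travel": [260, -210, -75], "turn": 16.8}
    - {"hand": 0, "travel": [260, -210, -75], "turn": 16.8}

```text
time_s: 0.92
position: [0.3708, -0.3524, 0.3041]
eef_rot: [-180.0, -0.0, 0.0]
force: [1.7, -0.6, 0.2]
gripper_width: 1.0
```

```bash
python3 -c "
from h import *
go([.46,-.22,.34],0)"
```

```text
t 0.92 pos [ 0.3708 -0.3524  0.3041] rot [-1.7996e+02 -1.0000e-02  0.0000e+00] w 1.0 F [ 1.7 -0.6  0.2]
travel [  89.2 -132.4  -35.8] dist 164 turn 0.0
```

Call:
apply_moves:
  increments:
    - {"hand": 0, "travel": [89, -132, -36], "turn": 0}
    - {"hand": 0, "travel": [89, -132, -36], "turn": 0}
    - {"hand": 0, "travel": [89, -132, -36], "turn": 0}
    - {"hand": 0, "travel": [89, -132, -36], "turn": 0}
    - {"hand": 0, "travel": [89, -132, -36], "turn": 0}
    - {"hand": 0, "travel": [89, -132, -36], "turn": 0}

```text
time_s: 1.42
position: [0.4608, -0.2189, 0.341]
eef_rot: [180.0, -0.1, 0.2]
force: [-0.1, -0.0, -0.8]
gripper_width: 1.002
```

```bash
python3 -c "
from h import *
go([.46,0.2,.34],0)
c=cam('wrist');save(c,'w1.png',s=1.5)
import pickle;pickle.dump(c,open('w1.pkl','wb'))"
```

```text
t 1.42 pos [ 0.4608 -0.2189  0.341 ] rot [ 1.7998e+02 -7.0000e-02  2.5000e-01] w 1.002 F [-0.1 -0.  -0.8]
travel [   1.  -418.9    0.9] dist 419 turn 0.25
```

View pics/w1.png

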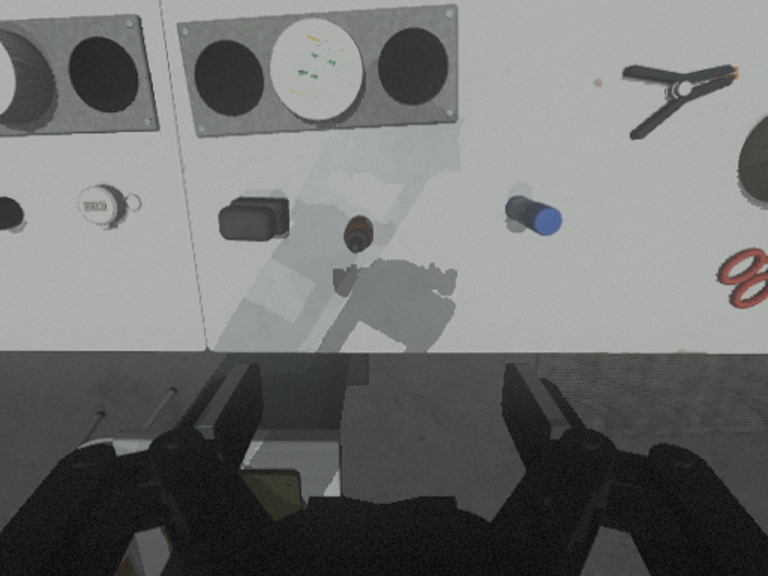

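The wrist view shows the pot board: left disc at (229,78), pot (317,68), right disc (413,66). Below it are the stamp (253,219), dropper (358,235) and glue stick (535,215). I'll take the same view of the left half.

Call:
apply_moves:
  increments:
    - {"hand": 0, "travel": [1, -300, 1], "turn": 0}
    - {"hand": 0, "travel": [1, -300, 1], "turn": 0}
    - {"hand": 0, "travel": [1, -300, 1], "turn": 0}
    - {"hand": 0, "travel": [1, -300, 1], "turn": 0}
    - {"hand": 0, "travel": [1, -300, 1], "turn": 0}
    - {"hand": 0, "travel": [1, -300, 1], "turn": 0}
    - {"hand": 0, "travel": [1, -419, 1], "turn": 0}
    - {"hand": 0, "travel": [1, -419, 1], "turn": 0}

```text
time_s: 2.13
position: [0.4599, 0.1131, 0.3388]
eef_rot: [180.0, 0.0, -0.1]
force: [1.2, -0.6, 0.9]
gripper_width: 1.0
```

Call:
apply_moves:
  increments:
    - {"hand": 0, "travel": [0, -92, 0], "turn": 0}
    - {"hand": 0, "travel": [0, -92, 0], "turn": 0}
    - {"hand": 0, "travel": [0, -92, 0], "turn": 0}
    - {"hand": 0, "travel": [0, -92, 0], "turn": 0}
    - {"hand": 0, "travel": [0, -92, 0], "turn": 0}

```text
time_s: 2.55
position: [0.4602, 0.2039, 0.338]
eef_rot: [179.9, 0.1, -0.1]
force: [0.0, -1.1, -0.0]
gripper_width: 1.0
```

```bash
python3 -c "
from h import *
go([.46,0.2,.34],0)
c=cam('wrist');save(c,'w2.png',s=1.5)
import pickle;pickle.dump(c,open('w2.pkl','wb'))"
```

```text
t 2.55 pos [0.4602 0.2039 0.338 ] rot [ 1.799e+02  9.000e-02 -1.200e-01] w 1.0 F [ 0.  -1.1 -0. ]
travel [-0.2  3.9 -2. ] dist 4 turn -0.12
```

View pics/w2.png

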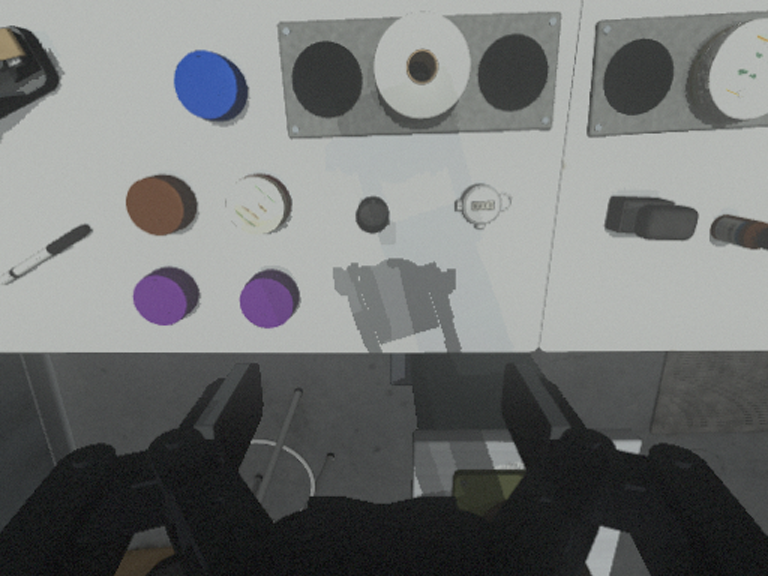

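The second view shows the small pot at (258,203), the cap (372,214), tally (481,204) and roll (422,66), with its discs at (327,79) and (513,72).

```bash
python3 - <<'E'
from h import *
import pickle
w1=pickle.load(open('w1.pkl','rb'));w2=pickle.load(open('w2.pkl','rb'))
def blobs(c,mask,z,tag,amin=100,roi=None):
    m=(mask*255).astype(np.uint8)
    m=cv2.morphologyEx(m,cv2.MORPH_OPEN,np.ones((3,3)))
    for k in cv2.findContours(m,cv2.RETR_EXTERNAL,cv2.CHAIN_APPROX_NONE)[0]:
        a=cv2.contourArea(k)
        if a<amin or a>6000: continue
        u=k.reshape(-1,2).mean(0)
        if u[1]>230: continue
        P=onz(c,k.reshape(-1,2),z)[:,:2]
        (x,y),r,_=cv2.minAreaRect(P.astype(np.float32)*1000)
        print(tag,"px",(u*1.5).round(),"A",a,"rectc",round(x,1),round(y,1),np.round(r,1),round(_,1),"mean",(P.mean(0)*1000).round(1))
for n,c in(("w1",w1),("w2",w2)):
    h=cv2.cvtColor(c["img"],cv2.COLOR_RGB2HSV); g=h[...,2]
    print(n, "board",g[60,150],"disc",g[50,150],"table",g[120,330])
    blobs(c,g<60,.008,"dark"+n)
    blobs(c,(g<175)|((h[...,1]>60)),.008,"brd"+n,2000)
    blobs(c,(h[...,0]>105)&(h[...,0]<125)&(h[...,1]>120),.098,"blue"+n)
save(w1,"c1.png",(130,110,390,180),3); save(w2,"c2.png",(130,100,210,170),7)
E
```

```text
w1 board 53 disc 46 table 176
darkw1 px [  8. 213.] A 217.0 rectc 466.0 205.3 [23.7 36.5] 74.4 mean [467.5 207.8]
darkw1 px [228.  77.] A 1667.0 rectc 606.0 -59.7 [68.1 68.3] 85.3 mean [606.6 -60. ]
darkw1 px [103.  74.] A 1695.5 rectc 609.5 69.3 [70.  69.2] 89.8 mean [609.8  69.4]
darkw1 px [414.  70.] A 1596.5 rectc 617.1 -249.9 [66.7 67.8] 0.2 mean [ 614.  -251.9]
w2 board 171 disc 175 table 182
darkw2 px [329.  77.] A 1158.5 rectc 608.7 255.6 [69.2 54.6] 56.2 mean [605.5 256.9]
darkw2 px [26. 75.] A 774.5 rectc 612.4 580.1 [56.9 81.2] 23.2 mean [610.4 568.7]
brdw2 px [21. 79.] A 2002.5 rectc 596.0 567.1 [ 63.6 114.8] 74.4 mean [606.1 574.9]
bluew2 px [206.  84.] A 1422.0 rectc 588.0 350.1 [52.2 50.3] 89.6 mean [588.6 349.7]
```

View pics/c1.png

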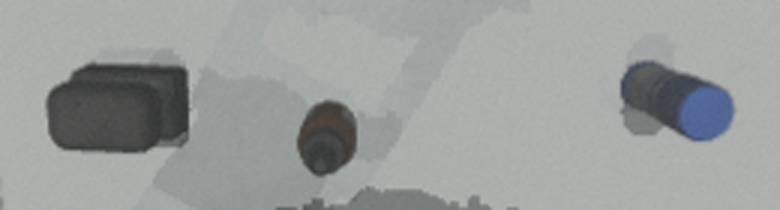

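View pics/c2.png

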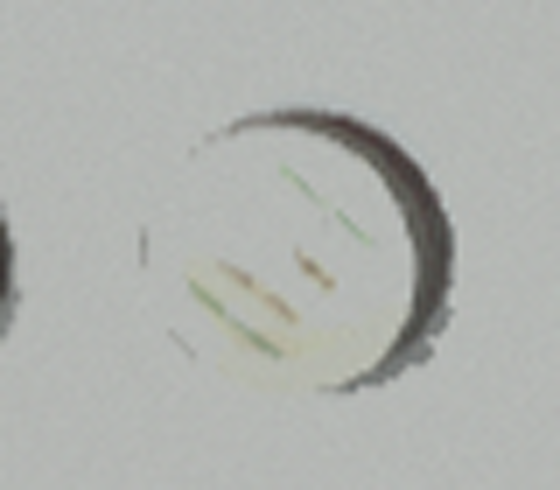

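```bash
cat >> h.py <<'E'
from scipy.optimize import least_squares
def circ(P,r=None):
    P=np.asarray(P)[:,:2]
    if r is None:
        f=lambda q:np.hypot(P[:,0]-q[0],P[:,1]-q[1])-q[2]; s=least_squares(f,[*P.mean(0),.03],loss="soft_l1",f_scale=.001)
    else:
        f=lambda q:np.hypot(P[:,0]-q[0],P[:,1]-q[1])-r; s=least_squares(f,P.mean(0),loss="soft_l1",f_scale=.001)
    return (s.x*1e3).round(1),(np.abs(f(s.x)).mean()*1e3).round(2)
E
python3 - <<'E'
from h import *
import pickle
w1=pickle.load(open('w1.pkl','rb'));w2=pickle.load(open('w2.pkl','rb'))
px=np.array([(335,140),(380,175),(403,215),(414,262),(403,320),(375,360),(335,388),(143,245),(182,343)])/7+[130,100]-.43
P=onz(w2,px,.034); print("spot",circ(P),circ(P,.0315))
# bright tops: threshold between table-grey board
for n,c,z,u in(("wpot",w1,.04,(211,45)),("roll",w2,.059,(281,35)),("roll2",w2,.059,(281,50))):
    g=c["img"].min(2); 
    print(n,g[u[1],u[0]-40:u[0]+40:4])
def dbg(c,u,z,thr,sgn,r):
    g=c["img"].mean(2).astype(float); g=cv2.GaussianBlur(g,(0,0),.8); pts=[]
    for a in np.arange(0,2*np.pi,.1):
        d=np.array([np.cos(a),np.sin(a)]); prev=None
        for s in np.arange(8,50,.25):
            x,y=np.array(u)+d*s
            if not(0<=x<511 and 0<=y<383): break
            v=cv2.getRectSubPix(g.astype(np.float32),(1,1),(float(x),float(y)))[0,0]
            if (v-thr)*sgn<0: pts.append((x,y)); break
    P=onz(c,pts,z); print(len(pts),circ(P),circ(P,r))
print("discs");
for c,u in((w1,(152,52)),(w1,(275,44)),(w2,(218,52)),(w2,(342,48)),(w1,(69,50)),(w2,(425,51))): dbg(c,u,.008,80,-1,.036)
print("pot, roll")
dbg(w1,(211,45),.04,140,1,.045); dbg(w2,(281,43),.059,140,1,.044)
E
```

```text
spot (array([479.4, 338.3,  30.6]), np.float64(0.16)) (array([479.7, 339.1]), np.float64(0.61))
wpot [ 52 109 106 171 171 172 171 172 171 170 171 171 172 174 172 171 172 171
 111 105]
roll [128 125 120 178 177 179 179 181 175  74  59  71 178 181 181 180 181 176
 125 134]
roll2 [ 97 115 109 180 176 177 180 178 110  61  59  55 106 177 172 179 178 177
 121 120]
discs
63 (array([606. , -60.3,  35.8]), np.float64(0.14)) (array([606. , -60.3]), np.float64(0.25))
63 (array([ 617. , -249.6,   35.7]), np.float64(0.15)) (array([ 617. , -249.6]), np.float64(0.3))
63 (array([603.1, 259.5,  35.5]), np.float64(0.17)) (array([603. , 259.6]), np.float64(0.54))
63 (array([609.2,  69.8,  35.2]), np.float64(0.13)) (array([609.2,  69.8]), np.float64(0.76))
63 (array([609.5,  69.6,  35.9]), np.float64(0.16)) (array([609.5,  69.6]), np.float64(0.18))
63 (array([605.6, -60.4,  35.4]), np.float64(0.13)) (array([605.6, -60.4]), np.float64(0.59))
pot, roll
63 (array([ 609.4, -154.8,   43.9]), np.float64(4.63)) (array([ 609.3, -154.7]), np.float64(5.41))
63 (array([608.6, 167.2,  10.4]), np.float64(0.34)) (array([566.3, 171.6]), np.float64(6.16))
```

```bash
python3 - <<'E'
from h import *
import pickle
w1=pickle.load(open('w1.pkl','rb'));w2=pickle.load(open('w2.pkl','rb'))
def dbg(c,u,z,thr,s0):
    g=cv2.GaussianBlur(c["img"].mean(2).astype(np.float32),(0,0),.8); pts=[]
    for a in np.arange(0,2*np.pi,.1):
        for s in np.arange(s0,50,.25):
            x,y=u[0]+np.cos(a)*s,u[1]+np.sin(a)*s
            if not(0<=x<511 and 0<=y<383): break
            if cv2.getRectSubPix(g,(1,1),(float(x),float(y)))[0,0]<thr: pts.append((x,y)); break
    print(len(pts),circ(onz(c,pts,z)))
dbg(w1,(211,45),.04,145,23); dbg(w2,(281,43),.059,150,20)
go([.4795,.3385,.10],0)
go([.4795,.3385,0],0)
E
```

```text
63 (array([ 609.4, -154.7,   43.8]), np.float64(0.15))
54 (array([608.2, 167.1,  43.6]), np.float64(0.22))
t 2.6 pos [0.4603 0.2034 0.3383] rot [ 1.7992e+02  6.0000e-02 -1.9000e-01] w 1.004 F [ 0.6 -0.9  1.1]
travel [  19.  -135.5  238. ] dist 275 turn -0.19
t 2.6 pos [0.4603 0.2034 0.3383] rot [ 1.7992e+02  6.0000e-02 -1.9000e-01] w 1.004 F [ 0.6 -0.9  1.1]
travel [  19.1 -135.7  338. ] dist 365 turn -0.19
```

Call:
apply_moves:
  increments:
    - {"hand": 0, "travel": [19, -136, 140], "turn": 0}
    - {"hand": 0, "travel": [19, -136, 140], "turn": 0}
    - {"hand": 0, "travel": [19, -136, 140], "turn": 0}
    - {"hand": 0, "travel": [19, -136, 140], "turn": 0}
    - {"hand": 0, "travel": [19, -136, 140], "turn": 0}
    - {"hand": 0, "travel": [19, -136, 240], "turn": 0}
    - {"hand": 0, "travel": [19, -136, 240], "turn": 0}
    - {"hand": 0, "travel": [19, -136, 240], "turn": 0}

```text
time_s: 3.27
position: [0.4773, 0.335, 0.0916]
eef_rot: [179.6, 0.5, -0.3]
force: [-0.7, -1.2, -0.9]
gripper_width: 1.001
```

```bash
python3 -c "
from h import *
go([.4795,.3385,.0],0)
c=cam('wrist');save(c,'w3.png',s=1.5)"
```

```text
t 3.27 pos [0.4773 0.335  0.0916] rot [179.62   0.51  -0.35] w 1.001 F [-0.7 -1.2 -0.9]
travel [ 3.  -4.1 91.5] dist 92 turn -0.35
```

View pics/w3.png

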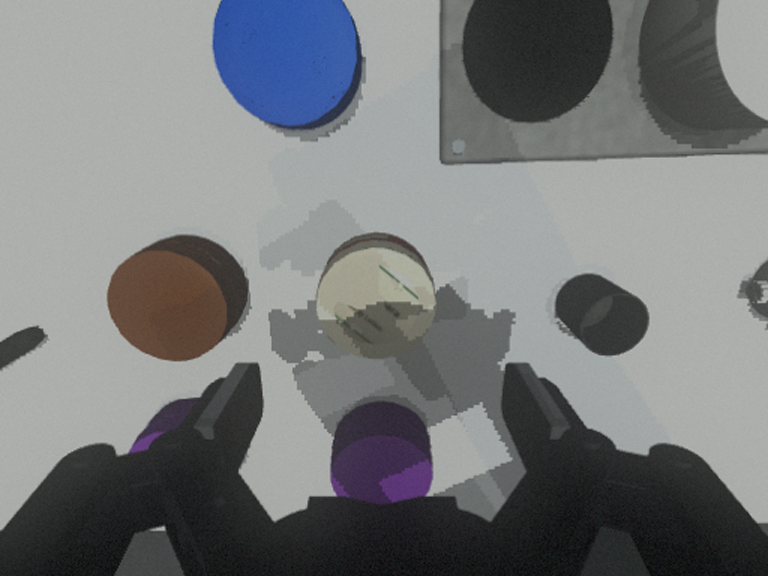

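The small pot's lid is at (376,302), between the fingers. I'll descend.

Call:
apply_moves:
  increments:
    - {"hand": 0, "travel": [3, -4, 40], "turn": 0}
    - {"hand": 0, "travel": [3, -4, 60], "turn": 0}
    - {"hand": 0, "travel": [3, -4, 60], "turn": 0}
    - {"hand": 0, "travel": [3, -4, 60], "turn": 0}

```text
time_s: 3.65
position: [0.4786, 0.3357, 0.0293]
eef_rot: [179.4, 0.8, -0.5]
force: [0.2, 0.7, 0.4]
gripper_width: 1.0
```

```bash
python3 -c "
from h import *
go([.4795,.3385,.0],0)
c=cam('wrist');save(c,'w4.png',s=1.5)
"
```

```text
t 3.65 pos [0.4786 0.3357 0.0293] rot [179.44   0.81  -0.51] w 1.0 F [0.2 0.7 0.4]
travel [ 1.3 -3.1 29.2] dist 29 turn -0.51
```

View pics/w4.png

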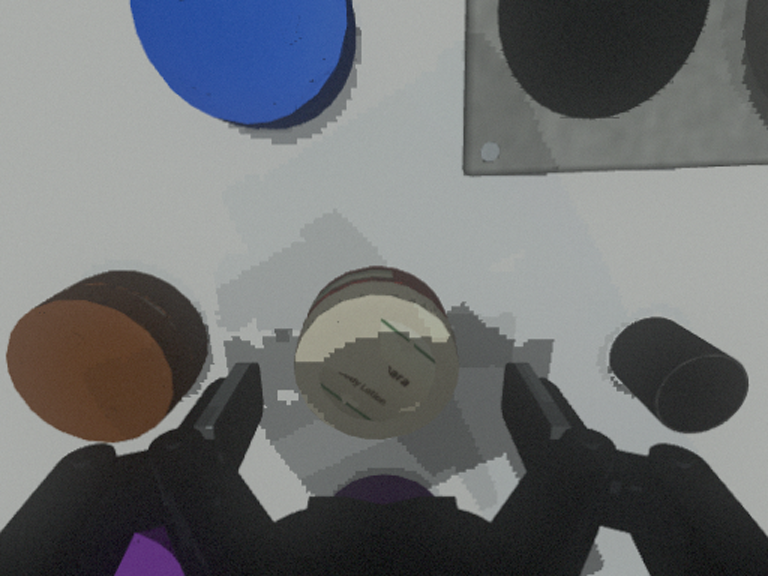

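```bash
python3 -c "
from h import *
c=cam('wrist')
print(circ(onz(c,np.array([(295,365),(458,365),(376,294),(376,438)])/1.5,.034)))
go([.4795,.3385,.0],0)
"
```

```text
(array([479.2, 339.5,  30.7]), np.float64(0.07))
t 3.75 pos [0.4807 0.3377 0.0324] rot [179.63   0.49  -0.45] w 0.999 F [0.3 0.2 0.3]
travel [-0.9 -1.  32.4] dist 32 turn -0.45
```

Call:
apply_moves:
  increments:
    - {"hand": 0, "travel": [-1, -1, 20], "turn": -0.4}
    - {"hand": 0, "travel": [-1, -1, 32], "turn": -0.4}
    - {"hand": 0, "travel": [-1, -1, 32], "turn": -0.4}
    - {"hand": 0, "travel": [-1, -1, 32], "turn": -0.4}
    - {"hand": 0, "travel": [-1, -1, 32], "turn": -0.4}

```text
time_s: 4.17
position: [0.48, 0.3388, 0.0015]
eef_rot: [179.7, 0.4, -0.1]
force: [0.9, -0.1, 0.7]
gripper_width: 1.0
```

Call:
apply_moves:
  increments:
    - {"hand": 120, "travel": [0, 0, 0], "turn": 0}
    - {"hand": 120, "travel": [0, 0, 0], "turn": 0}
    - {"hand": 120, "travel": [0, 0, 0], "turn": 0}
    - {"hand": 120, "travel": [0, 0, 0], "turn": 0}
    - {"hand": 120, "travel": [0, 0, 0], "turn": 0}
    - {"hand": 120, "travel": [0, 0, 0], "turn": 0}
  force: 30

```text
time_s: 4.67
position: [0.4809, 0.3393, 0.0029]
eef_rot: [179.7, 0.3, -0.1]
force: [-0.3, -0.8, 5.9]
gripper_width: 0.723
```

```bash
python3 -c "
from h import *
c=cam('wrist');save(c,'w5.png',s=1.5)
go([.4795,.3385,.15],0)
"
```

```text
t 4.72 pos [0.4809 0.3394 0.003 ] rot [ 1.7974e+02  3.1000e-01 -5.0000e-02] w 0.724 F [-0.9 -0.1  7.5]
travel [  -2.2    1.5 -147. ] dist 147 turn -0.05
```

View pics/w5.png

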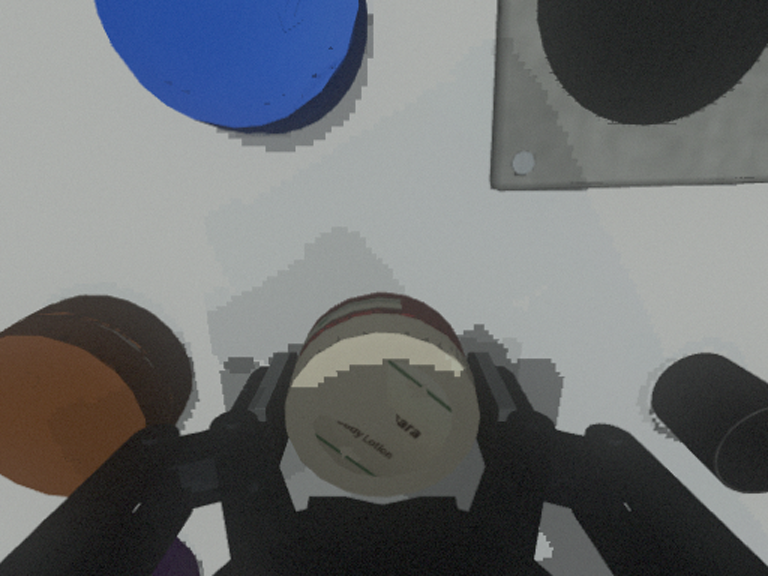

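Call:
apply_moves:
  increments:
    - {"hand": 120, "travel": [0, 0, -20], "turn": 0}
    - {"hand": 120, "travel": [0, 0, -60], "turn": 0}
    - {"hand": 120, "travel": [0, 0, -100], "turn": 0}
    - {"hand": 120, "travel": [0, 0, -130], "turn": 0}
    - {"hand": 120, "travel": [0, 0, -130], "turn": 0}
    - {"hand": 120, "travel": [0, 0, -130], "turn": 0}

```text
time_s: 5.22
position: [0.4829, 0.3408, 0.1356]
eef_rot: [179.9, 0.1, -0.0]
force: [-0.2, 0.9, -0.9]
gripper_width: 0.724
```

```bash
python3 -c "
from h import *
c=cam('wrist');save(c,'w6.png',s=1.5)
s=ctrl.read_state();z=s['position'][2]+.031
go([.6094,-.1547,.135],0)
"
```

```text
t 5.27 pos [0.4815 0.3399 0.133 ] rot [ 1.7975e+02  2.9000e-01 -5.0000e-02] w 0.72 F [-0.4  0.2 -1.1]
travel [128.3 494.5  -0.5] dist 511 turn -0.05
```

View pics/w6.png

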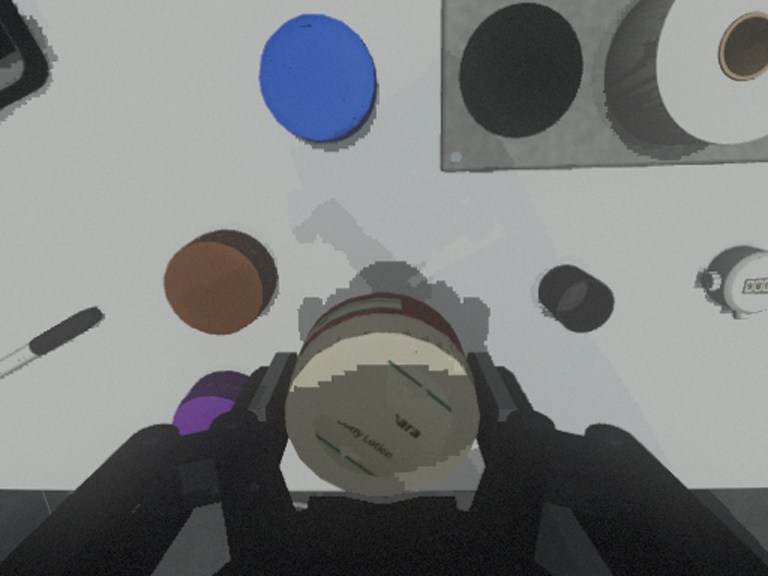

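Call:
apply_moves:
  increments:
    - {"hand": 120, "travel": [130, 495, 0], "turn": 0}
    - {"hand": 120, "travel": [130, 495, 0], "turn": 0}
    - {"hand": 120, "travel": [130, 495, 0], "turn": 0}
    - {"hand": 120, "travel": [130, 495, 0], "turn": 0}
    - {"hand": 120, "travel": [130, 495, 0], "turn": 0}
    - {"hand": 120, "travel": [130, 495, 0], "turn": 0}
    - {"hand": 120, "travel": [130, 495, 0], "turn": 0}
    - {"hand": 120, "travel": [130, 495, 0], "turn": 0}

```text
time_s: 5.93
position: [0.5642, 0.0156, 0.1309]
eef_rot: [179.8, 0.6, -0.1]
force: [1.1, 0.5, -1.4]
gripper_width: 0.728
```

```bash
python3 -c "
from h import *
go([.611,-.1547,.12],0)
"
```

```text
t 5.93 pos [0.5642 0.0156 0.1309] rot [ 1.7978e+02  5.8000e-01 -5.0000e-02] w 0.728 F [ 1.1  0.5 -1.4]
travel [ 47.  170.2  11.1] dist 177 turn -0.05
```

Call:
apply_moves:
  increments:
    - {"hand": 120, "travel": [47, 170, 10], "turn": 0}
    - {"hand": 120, "travel": [47, 170, 10], "turn": 0}
    - {"hand": 120, "travel": [47, 170, 10], "turn": 0}
    - {"hand": 120, "travel": [47, 170, 10], "turn": 0}
    - {"hand": 120, "travel": [47, 170, 10], "turn": 0}
    - {"hand": 120, "travel": [47, 170, 10], "turn": 0}
    - {"hand": 120, "travel": [47, 170, 10], "turn": 0}

```text
time_s: 6.52
position: [0.6094, -0.1543, 0.1183]
eef_rot: [179.9, 0.8, -0.1]
force: [0.9, 0.6, -1.5]
gripper_width: 0.727
```

```bash
python3 -c "
from h import *
go([.611,-.1547,.045],0)
c=cam('wrist');save(c,'w7.png',s=1.5)
z=ctrl.read_state()['position'][2]+.031
print(circ(onz(c,np.array([(285,415),(480,415),(383,332),(383,496)])/1.5,z)))
"
```

```text
t 6.52 pos [ 0.6094 -0.1543  0.1183] rot [ 1.799e+02  8.300e-01 -1.300e-01] w 0.727 F [ 0.9  0.6 -1.5]
travel [ 2.6  0.3 73.3] dist 73 turn -0.13
(array([ 608.1, -153.8,   30.4]), np.float64(0.06))
```

View pics/w7.png

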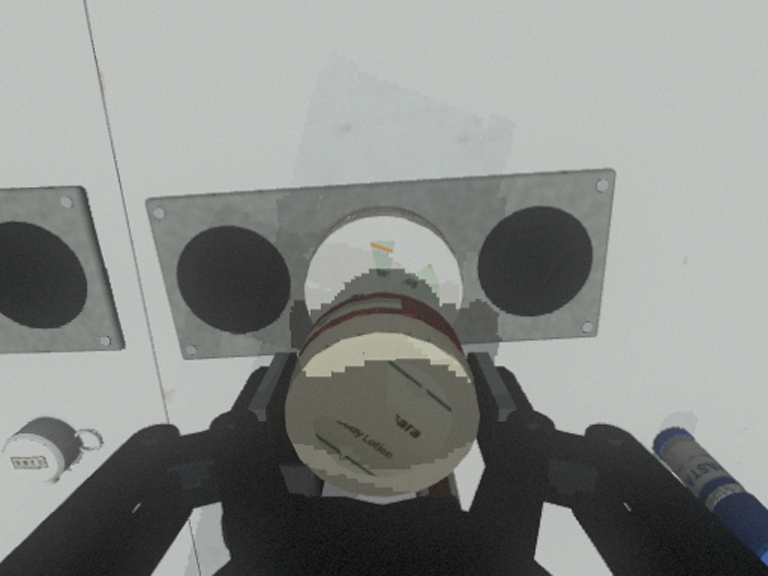

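Call:
apply_moves:
  increments:
    - {"hand": 120, "travel": [1.5, 0.5, 30], "turn": 0}
    - {"hand": 120, "travel": [1.5, 0.5, 55], "turn": 0}
    - {"hand": 120, "travel": [1.5, 0.5, 68], "turn": 0}
    - {"hand": 120, "travel": [1.5, 0.5, 68], "turn": 0}
    - {"hand": 120, "travel": [1.5, 0.5, 68], "turn": 0}
    - {"hand": 120, "travel": [1.5, 0.5, 68], "turn": 0}

```text
time_s: 7.07
position: [0.6112, -0.1536, 0.0524]
eef_rot: [179.8, 0.7, 0.0]
force: [0.1, -0.3, 0.1]
gripper_width: 0.726
```

```bash
python3 -c "
from h import *
go([.6107,-.1552,.044],0)
c=cam('wrist')
z=ctrl.read_state()['position'][2]+.031
print(circ(onz(c,np.array([(285,415),(480,415),(383,332),(383,496)])/1.5,z)))
c=cam('side');save(c,'s2.png',(200,200,300,280),6)
"
```

```text
t 7.07 pos [ 0.6112 -0.1536  0.0524] rot [179.84   0.67   0.  ] w 0.726 F [ 0.1 -0.3  0.1]
travel [-0.4  1.6  8.4] dist 9 turn 0.0
(array([ 609.8, -153.1,   30.4]), np.float64(0.03))
```

View pics/s2.png

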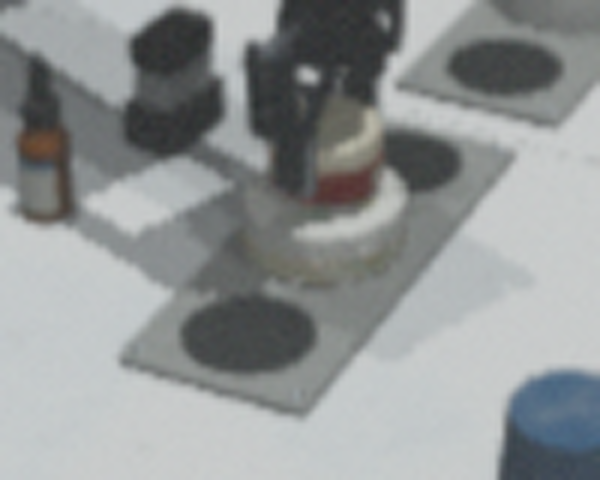

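The small pot hovers just above the wide pot. I'll lower it the last 9 mm in small steps.

Call:
apply_moves:
  increments:
    - {"hand": 120, "travel": [-0.4, 1.6, 4], "turn": 0}
    - {"hand": 120, "travel": [-0.4, 1.6, 7], "turn": 0}
    - {"hand": 120, "travel": [-0.4, 1.6, 8.5], "turn": 0}
    - {"hand": 120, "travel": [-0.4, 1.6, 8.5], "turn": 0}
    - {"hand": 120, "travel": [-0.4, 1.6, 8.5], "turn": 0}

```text
time_s: 7.58
position: [0.611, -0.1558, 0.0444]
eef_rot: [179.8, 0.6, -0.0]
force: [-0.3, 0.2, -0.2]
gripper_width: 0.723
```

Call:
apply_moves:
  increments:
    - {"hand": 120, "travel": [0, -0.5, 1.5], "turn": 0}
    - {"hand": 120, "travel": [0, -0.5, 2.5], "turn": 0}
    - {"hand": 120, "travel": [0, -0.5, 2.5], "turn": 0}
    - {"hand": 120, "travel": [0, -0.5, 2.5], "turn": 0}

```text
time_s: 7.92
position: [0.6112, -0.1556, 0.0434]
eef_rot: [179.8, 0.6, -0.0]
force: [-4.8, 0.1, 6.6]
gripper_width: 0.724
```

Call:
apply_moves:
  increments:
    - {"hand": 60, "travel": [0, 0, -0.5], "turn": 0}
    - {"hand": 0, "travel": [0, 0, -0.5], "turn": 0}
    - {"hand": 0, "travel": [0, 0, -0.5], "turn": 0}
    - {"hand": 0, "travel": [0, 0, -0.5], "turn": 0}

```text
time_s: 8.25
position: [0.6111, -0.1556, 0.0438]
eef_rot: [179.8, 0.6, -0.0]
force: [-0.4, 0.4, -0.7]
gripper_width: 1.002
```

Call:
apply_moves:
  increments:
    - {"hand": 0, "travel": [0, 0, -40], "turn": 0}
    - {"hand": 0, "travel": [0, 0, -80], "turn": 0}
    - {"hand": 0, "travel": [0, 0, -120], "turn": 0}
    - {"hand": 0, "travel": [0, 0, -160], "turn": 0}
    - {"hand": 0, "travel": [-60, 0, -180], "turn": 0}
    - {"hand": 0, "travel": [-60, 0, -180], "turn": 0}
    - {"hand": 0, "travel": [-60, 0, -180], "turn": 0}
    - {"hand": 0, "travel": [-60, 0, -180], "turn": 0}

```text
time_s: 8.92
position: [0.5529, -0.155, 0.2252]
eef_rot: [179.8, 0.5, -0.1]
force: [-0.5, 0.1, -0.0]
gripper_width: 0.999
```

```bash
python3 -c "
from h import *
c=cam('wrist');save(c,'w8.png',s=1.5)
import pickle;pickle.dump(c,open('w8.pkl','wb'))
go([.448,-.188,.2],90)
"
```

```text
t 8.97 pos [ 0.5531 -0.1549  0.2242] rot [ 1.798e+02  6.000e-01 -5.000e-02] w 1.003 F [-0.1 -0.4 -0.3]
travel [-104.8   33.1   25.4] dist 113 turn -90.05
```

View pics/w8.png

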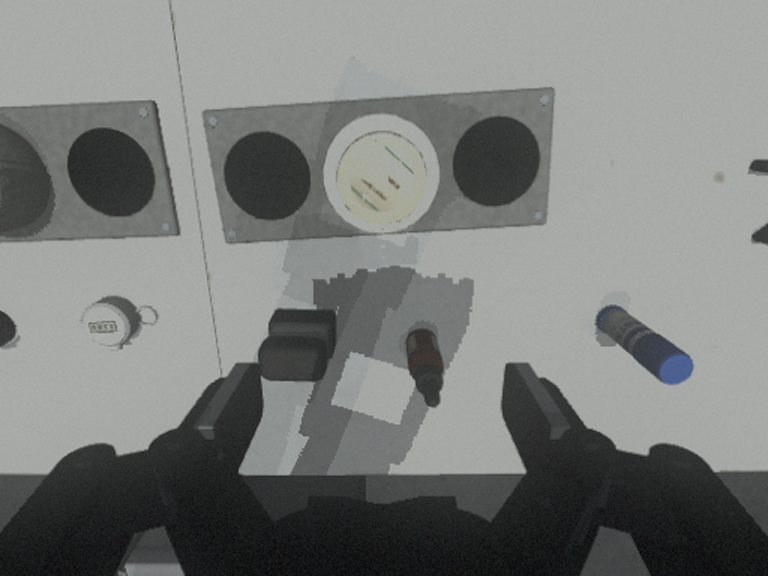

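```bash
python3 - <<'E'
from h import *
import pickle
w1=pickle.load(open('w1.pkl','rb'));w8=pickle.load(open('w8.pkl','rb'))
e=np.array([(335,180),(428,180),(382,130),(382,228)])/1.5
print("spot top",circ(onz(w8,e,.074)))
e=np.array([(323,173),(439,175),(382,113),(382,234)])/1.5
print("wpot top",circ(onz(w8,e,.040)))
print("teat8",onz(w8,[[431/1.5,397/1.5]],.10).round(4),"teat1",onz(w1,[[130+323/3,110+160/3]],.10).round(4))
print("glue8",onz(w8,[[675/1.5,367/1.5]],.098).round(4),"glue1",onz(w1,[[130+707/3,110+112/3]],.098).round(4))
print("glue foot8",onz(w8,[[610/1.5,315/1.5]],.01).round(4))
save(w8,"c8.png",(165,190,305,280),5.5)
E
```

```text
spot top (array([ 608.1, -155.2,   32.1]), np.float64(0.45))
wpot top (array([ 608.4, -155. ,   44.2]), np.float64(0.32))
teat8 [[ 0.454  -0.1914  0.1   ]] teat1 [[ 0.4518 -0.1951  0.1   ]]
glue8 [[ 0.4767 -0.3705  0.098 ]] glue1 [[ 0.4746 -0.3728  0.098 ]]
glue foot8 [[ 0.4805 -0.3675  0.01  ]]
```

View pics/c8.png

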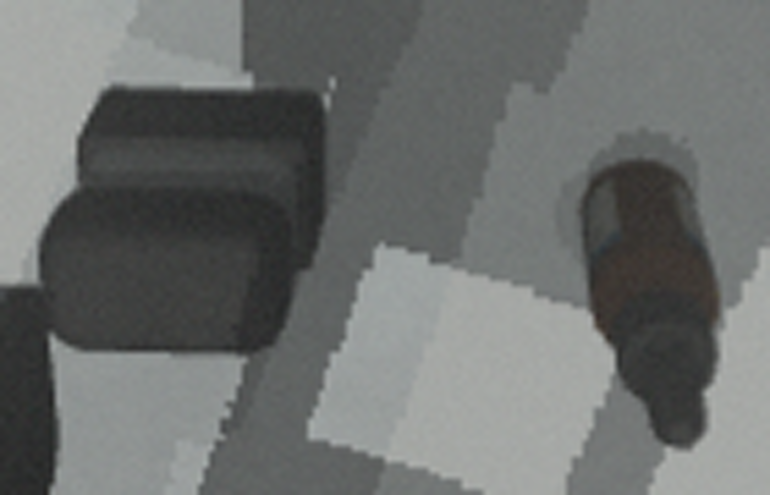

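The small pot is centred on the wide pot: lid centres are within 0.5 mm. Now the dropper base.

```bash
python3 - <<'E'
from h import *
import pickle
w8=pickle.load(open('w8.pkl','rb'))
px=np.array([(583,207),(598,177),(615,166),(640,160),(665,165),(682,178),(693,200)])/5.5+[165,190]-.4
print(circ(onz(w8,px,0),.015), onz(w8,px,0).round(3)[:,:2].tolist())
s=np.array([(112,88),(322,92),(322,262)])/5.5+[165,190]-.4
print("stamp foot tops z=.03?",onz(w8,s,.0).round(4).tolist())
s=np.array([(40,250),(290,270),(165,188),(165,350)])/5.5+[165,190]-.4
print("stamp top",onz(w8,s,.074).round(4).tolist())
E
```

```text
(array([ 448.5, -193.6]), np.float64(0.13)) [[0.45, -0.179], [0.459, -0.183], [0.462, -0.187], [0.464, -0.194], [0.462, -0.2], [0.458, -0.205], [0.452, -0.208]]
stamp foot tops z=.03? [[0.4844, -0.0572, 0.0], [0.4831, -0.1112, 0.0], [0.434, -0.1093, 0.0]]
stamp top [[0.4775, -0.0583, 0.074], [0.4725, -0.1113, 0.074], [0.492, -0.086, 0.074], [0.453, -0.0832, 0.074]]
```

Call:
apply_moves:
  increments:
    - {"hand": 0, "travel": [-103, 39, 25], "turn": -57}
    - {"hand": 0, "travel": [-103, 39, 25], "turn": -57}
    - {"hand": 0, "travel": [-103, 39, 25], "turn": -57}
    - {"hand": 0, "travel": [-103, 39, 25], "turn": -57}
    - {"hand": 0, "travel": [-103, 39, 25], "turn": -57}
    - {"hand": 0, "travel": [-103, 39, 25], "turn": -57}
    - {"hand": 0, "travel": [-103, 39, 25], "turn": -57}
    - {"hand": 0, "travel": [-103, 39, 25], "turn": -57}

```text
time_s: 9.63
position: [0.45, -0.1938, 0.1991]
eef_rot: [-179.5, 0.5, 57.3]
force: [0.0, 0.2, 0.7]
gripper_width: 1.001
```

```bash
python3 -c "
from h import *
go([.450,-.1935,.16],90)
"
```

```text
t 9.63 pos [ 0.45   -0.1938  0.1991] rot [-179.48    0.49   57.31] w 1.001 F [0.  0.2 0.7]
travel [ 0.6  0.2 39.1] dist 39 turn -32.69
```

Call:
apply_moves:
  increments:
    - {"hand": 0, "travel": [0, 0, 39], "turn": -32.7}
    - {"hand": 0, "travel": [0, 0, 39], "turn": -32.7}
    - {"hand": 0, "travel": [0, 0, 39], "turn": -32.7}
    - {"hand": 0, "travel": [0, 0, 39], "turn": -32.7}
    - {"hand": 0, "travel": [0, 0, 39], "turn": -32.7}
    - {"hand": 0, "travel": [0, 0, 39], "turn": -32.7}
    - {"hand": 0, "travel": [0, 0, 39], "turn": -32.7}

```text
time_s: 10.22
position: [0.4496, -0.1938, 0.1591]
eef_rot: [-179.2, 0.1, 89.9]
force: [0.6, -0.7, 0.0]
gripper_width: 1.005
```

```bash
python3 -c "
from h import *
go([.450,-.1935,.035],90)
c=cam('wrist');save(c,'w9.png',s=1.5)
p=proj(c,[[.450,-.1935,.1],[.450,-.1935,.062]]);print(p*1.5)
"
```

```text
t 10.22 pos [ 0.4496 -0.1938  0.1591] rot [-1.7921e+02  8.0000e-02  8.9910e+01] w 1.005 F [ 0.6 -0.7  0. ]
travel [  0.4   2.1 124.1] dist 124 turn -0.09
[[385.2623674  309.27927542]
 [385.60618359 285.5917852 ]]
```

View pics/w9.png

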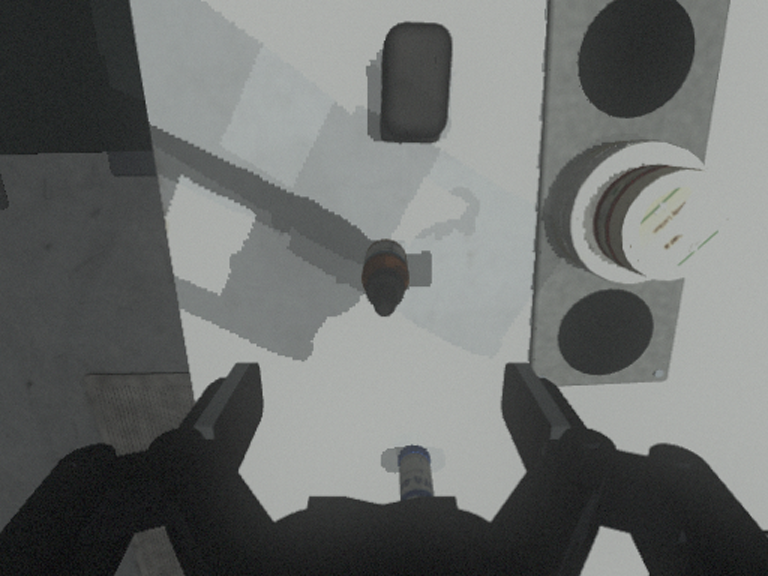

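Teat tip seen at (385,308), predicted at (385,309). I'll descend and grip.

Call:
apply_moves:
  increments:
    - {"hand": 0, "travel": [0.4, 2, 40], "turn": 0}
    - {"hand": 0, "travel": [0.4, 2, 80], "turn": 0}
    - {"hand": 0, "travel": [0.4, 2, 110], "turn": 0}
    - {"hand": 0, "travel": [0.4, 2, 124], "turn": 0}
    - {"hand": 0, "travel": [0.4, 2, 124], "turn": 0}
    - {"hand": 0, "travel": [0.4, 2, 124], "turn": 0}

```text
time_s: 10.77
position: [0.4496, -0.1934, 0.0346]
eef_rot: [-179.1, 0.0, 89.9]
force: [0.7, 0.9, -0.3]
gripper_width: 0.999
```

Call:
apply_moves:
  increments:
    - {"hand": 200, "travel": [0, 0, 0], "turn": 0}
    - {"hand": 200, "travel": [0, 0, 0], "turn": 0}
    - {"hand": 200, "travel": [0, 0, 0], "turn": 0}
    - {"hand": 200, "travel": [0, 0, 0], "turn": 0}
    - {"hand": 200, "travel": [0, 0, 0], "turn": 0}
    - {"hand": 200, "travel": [0, 0, 0], "turn": 0}
    - {"hand": 200, "travel": [0, 0, 0], "turn": 0}
  force: 30

```text
time_s: 11.35
position: [0.4502, -0.1937, 0.0355]
eef_rot: [-179.2, 0.1, 89.9]
force: [-0.8, 0.1, 4.8]
gripper_width: 0.342
```

```bash
python3 -c "
from h import *
go([.450,-.1935,.16],90)
c=cam('side');save(c,'s3.png',(160,180,260,280),6)
"
```

```text
t 11.35 pos [ 0.4502 -0.1937  0.0355] rot [-1.7921e+02  8.0000e-02  8.9850e+01] w 0.342 F [-0.8  0.1  4.8]
travel [  -0.    -2.  -124.4] dist 124 turn -0.15
```

View pics/s3.png

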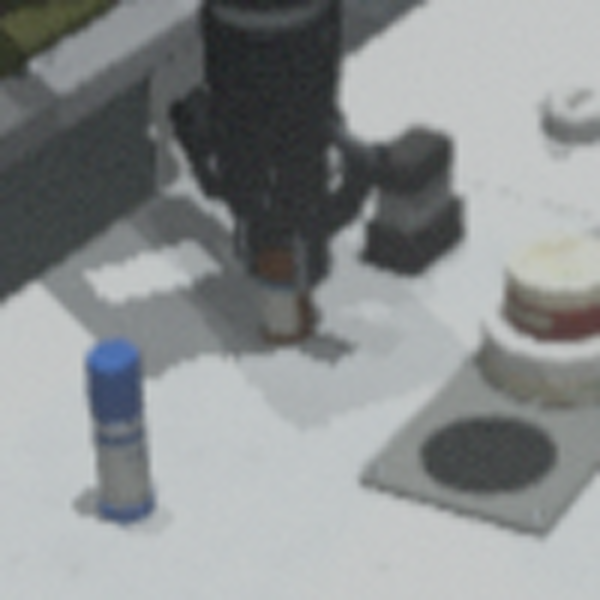

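Call:
apply_moves:
  increments:
    - {"hand": 200, "travel": [0, -0.5, -20], "turn": 0}
    - {"hand": 200, "travel": [0, -1, -60], "turn": 0}
    - {"hand": 200, "travel": [0, -2, -100], "turn": 0}
    - {"hand": 200, "travel": [0, -2, -125], "turn": 0}
    - {"hand": 200, "travel": [0, -2, -125], "turn": 0}
    - {"hand": 200, "travel": [0, -2, -125], "turn": 0}

```text
time_s: 11.9
position: [0.4508, -0.194, 0.1622]
eef_rot: [-179.4, 0.2, 89.9]
force: [-0.3, 0.4, -0.9]
gripper_width: 0.344
```

```bash
python3 -c "
from h import *
c=cam('wrist');save(c,'w10.png',s=1.5)
go([.606,-.0603,.16],90)
"
```

```text
t 11.95 pos [ 0.4497 -0.1933  0.1601] rot [-1.7919e+02  7.0000e-02  8.9850e+01] w 0.341 F [-0.1 -0.8 -1.8]
travel [133.5 156.   -2.3] dist 205 turn -0.15
```

View pics/w10.png

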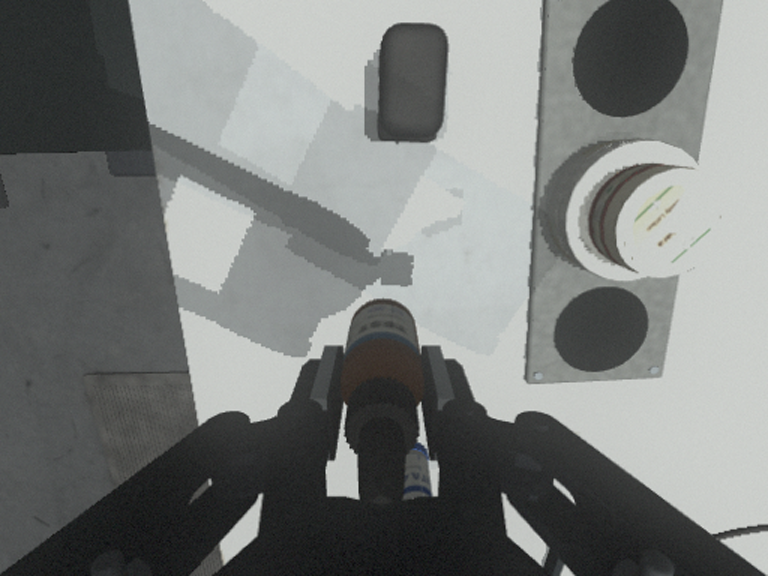

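Call:
apply_moves:
  increments:
    - {"hand": 200, "travel": [133.5, 156, -2], "turn": 0}
    - {"hand": 200, "travel": [133.5, 156, -2], "turn": 0}
    - {"hand": 200, "travel": [133.5, 156, -2], "turn": 0}
    - {"hand": 200, "travel": [133.5, 156, -2], "turn": 0}
    - {"hand": 200, "travel": [133.5, 156, -2], "turn": 0}
    - {"hand": 200, "travel": [133.5, 156, -2], "turn": 0}
    - {"hand": 200, "travel": [133.5, 156, -2], "turn": 0}
    - {"hand": 200, "travel": [133.5, 156, -2], "turn": 0}

```text
time_s: 12.62
position: [0.6044, -0.06, 0.1568]
eef_rot: [-178.9, 0.0, 89.9]
force: [0.2, 0.1, -1.4]
gripper_width: 0.344
```

```bash
python3 -c "
from h import *
c=cam('wrist');save(c,'w11.png',s=1.5)
go([.606,-.0603,.050],90)
"
```

```text
t 12.67 pos [ 0.6044 -0.0605  0.1575] rot [-1.7897e+02  4.0000e-02  8.9830e+01] w 0.34 F [-0.3  0.3 -0.5]
travel [  0.3   3.5 107.4] dist 108 turn -0.17
```

View pics/w11.png

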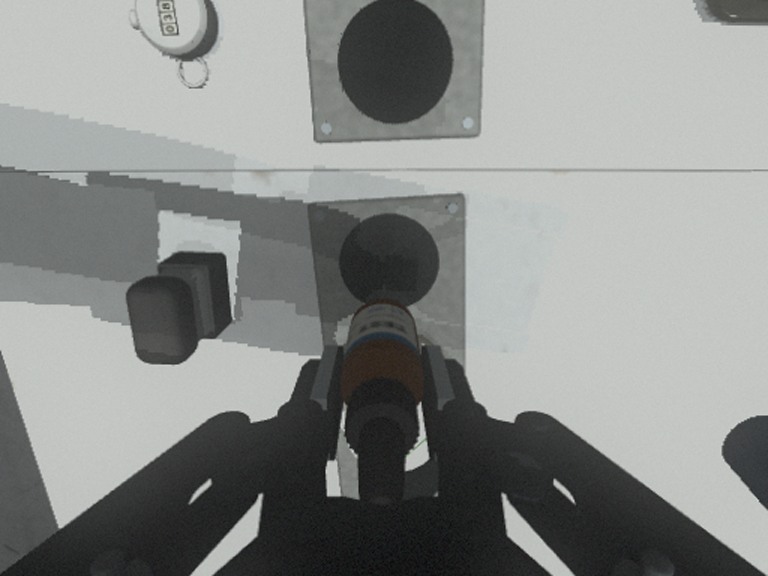

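Call:
apply_moves:
  increments:
    - {"hand": 200, "travel": [0.3, 3.5, 40], "turn": 0}
    - {"hand": 200, "travel": [0.3, 3.5, 75], "turn": 0}
    - {"hand": 200, "travel": [0.3, 3.5, 100], "turn": 0}
    - {"hand": 200, "travel": [0.3, 3.5, 107], "turn": 0}
    - {"hand": 200, "travel": [0.3, 3.5, 107], "turn": 0}
    - {"hand": 200, "travel": [0.3, 3.5, 107], "turn": 0}

```text
time_s: 13.17
position: [0.606, -0.0611, 0.0513]
eef_rot: [-179.0, 0.1, 89.8]
force: [0.4, -0.3, 0.2]
gripper_width: 0.339
```

```bash
python3 -c "
from h import *
go([.606,-.0603,.0445],90)
"
```

```text
t 13.17 pos [ 0.606  -0.0611  0.0513] rot [-1.7901e+02  5.0000e-02  8.9760e+01] w 0.339 F [ 0.4 -0.3  0.2]
travel [0.8 0.1 6.8] dist 7 turn -0.24
```

Call:
apply_moves:
  increments:
    - {"hand": 200, "travel": [0.8, 0, 4], "turn": 0}
    - {"hand": 200, "travel": [0.8, 0, 7], "turn": 0}
    - {"hand": 200, "travel": [0.8, 0, 8], "turn": 0}
    - {"hand": 200, "travel": [0.8, 0, 8.5], "turn": 0}
    - {"hand": 200, "travel": [0.8, 0, 8.5], "turn": 0}

```text
time_s: 13.58
position: [0.6064, -0.0603, 0.0436]
eef_rot: [-179.1, 0.1, 89.8]
force: [0.1, 0.4, 1.5]
gripper_width: 0.336
```

Call:
apply_moves:
  increments:
    - {"hand": 200, "travel": [0, 0, 1], "turn": 0}
    - {"hand": 200, "travel": [0, 0, 1.5], "turn": 0}
    - {"hand": 200, "travel": [0, 0, 1.5], "turn": 0}

```text
time_s: 13.83
position: [0.6065, -0.0604, 0.0436]
eef_rot: [-179.1, 0.1, 89.8]
force: [-4.5, 0.7, 8.8]
gripper_width: 0.338
```

Contact is made. I'll open, then rise straight up.

Call:
apply_moves:
  increments:
    - {"hand": 120, "travel": [0, 0, -0.5], "turn": 0}
    - {"hand": 0, "travel": [0, 0, -0.5], "turn": 0}
    - {"hand": 0, "travel": [0, 0, -0.5], "turn": 0}
    - {"hand": 0, "travel": [0, 0, -0.5], "turn": 0}
    - {"hand": 0, "travel": [0, 0, -0.5], "turn": 0}

```text
time_s: 14.25
position: [0.6065, -0.0604, 0.0438]
eef_rot: [-179.0, 0.1, 89.8]
force: [0.5, -0.3, -1.0]
gripper_width: 0.995
```

Call:
apply_moves:
  increments:
    - {"hand": 0, "travel": [0, 2, -40], "turn": 0}
    - {"hand": 0, "travel": [0, 3, -80], "turn": 0}
    - {"hand": 0, "travel": [0, 4, -120], "turn": 0}
    - {"hand": 0, "travel": [0, 4, -150], "turn": 0}
    - {"hand": 0, "travel": [0, 4, -150], "turn": 0}
    - {"hand": 0, "travel": [0, 4, -150], "turn": 0}

```text
time_s: 14.75
position: [0.6146, -0.0604, 0.197]
eef_rot: [-179.4, 0.1, 89.8]
force: [0.5, 0.9, -1.1]
gripper_width: 1.0
```

```bash
python3 -c "
from h import *
c=cam('wrist');save(c,'w12.png',s=1.5)
c=cam('side');save(c,'s4.png',(160,180,300,280),5)
go([.478,-.369,.2],90)
"
```

```text
t 14.85 pos [ 0.6123 -0.06    0.1925] rot [-1.7894e+02  6.0000e-02  8.9780e+01] w 1.006 F [-0.8  0.2 -0.6]
travel [-309.5 -133.2   -4.8] dist 337 turn -0.22
```

View pics/w12.png

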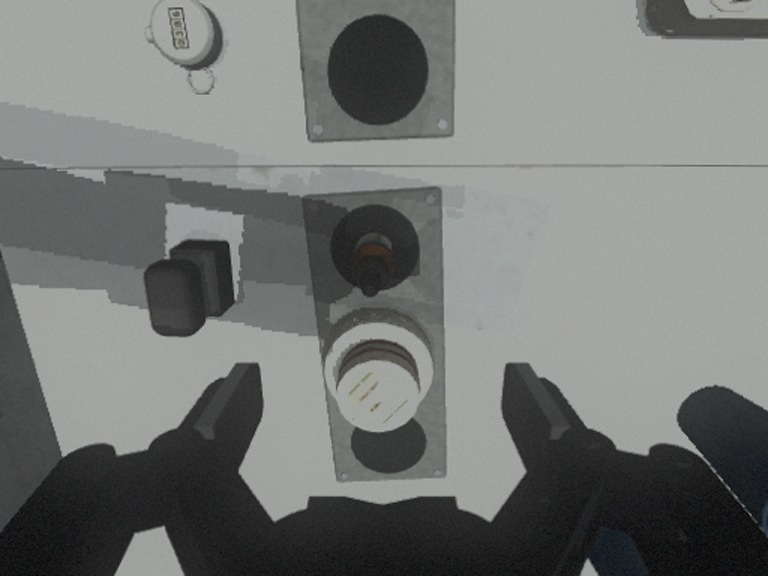

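View pics/s4.png

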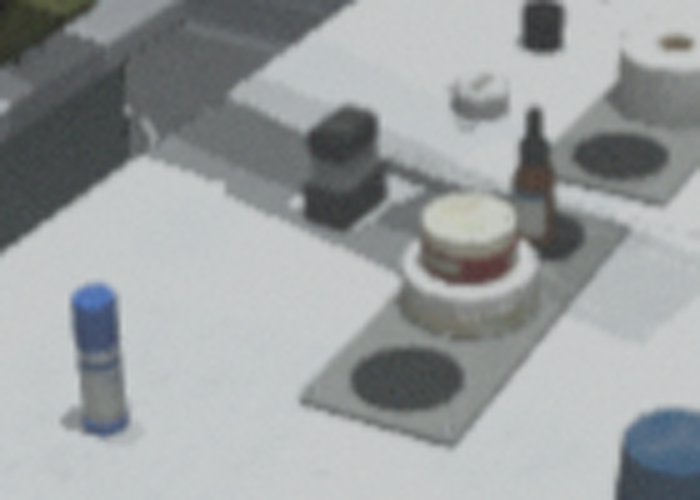

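The dropper stands upright on the left disc. Next is the glue stick, the only blue-capped stick in the row.

Call:
apply_moves:
  increments:
    - {"hand": 0, "travel": [-309, -133, -5], "turn": 0}
    - {"hand": 0, "travel": [-309, -133, -5], "turn": 0}
    - {"hand": 0, "travel": [-309, -133, -5], "turn": 0}
    - {"hand": 0, "travel": [-309, -133, -5], "turn": 0}
    - {"hand": 0, "travel": [-309, -133, -5], "turn": 0}
    - {"hand": 0, "travel": [-309, -133, -5], "turn": 0}
    - {"hand": 0, "travel": [-309, -133, -5], "turn": 0}
    - {"hand": 0, "travel": [-309, -133, -5], "turn": 0}

```text
time_s: 15.52
position: [0.4773, -0.3663, 0.1973]
eef_rot: [-178.8, -0.1, 89.8]
force: [1.2, -1.2, 0.0]
gripper_width: 1.001
```

Call:
apply_moves:
  increments:
    - {"hand": 0, "travel": [-9, -4, 0], "turn": 0}
    - {"hand": 0, "travel": [-9, -4, 0], "turn": 0}
    - {"hand": 0, "travel": [-9, -4, 0], "turn": 0}

```text
time_s: 15.77
position: [0.4722, -0.3747, 0.1948]
eef_rot: [-178.6, -0.3, 89.7]
force: [1.1, 0.9, -1.1]
gripper_width: 1.001
```

```bash
python3 -c "
from h import *
c=cam('wrist');save(c,'w13.png',s=1.5)
go([.478,-.3695,.034],90)
p=proj(c,[[.478,-.3695,.098],[.478,-.3695,.0]]);print(p*1.5)
import pickle;pickle.dump(c,open('w13.pkl','wb'))
"
```

```text
t 15.82 pos [ 0.4729 -0.3741  0.1953] rot [-178.63   -0.28   89.78] w 1.0 F [ 0.1 -0.4  0.5]
travel [  3.8   9.  161.2] dist 161 turn -0.22
[[396.35068723 278.93465823]
 [395.28734252 243.06205652]]
```

View pics/w13.png

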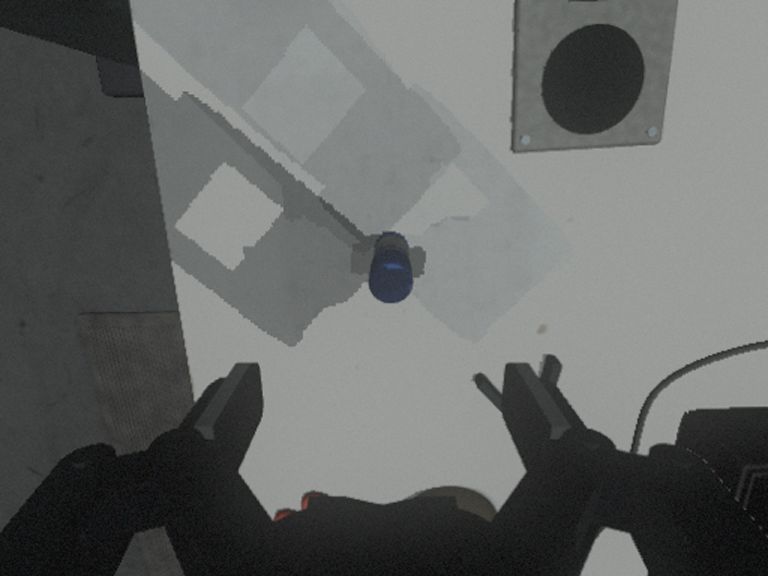

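```bash
python3 -c "
from h import *
import pickle
c=pickle.load(open('w13.pkl','rb'))
save(c,'c13.png',(225,140,295,215),8)
print(onz(c,np.array([[391,284]])/1.5,.098))
"
```

```text
[[ 0.47480365 -0.37269222  0.098     ]]
```

View pics/c13.png

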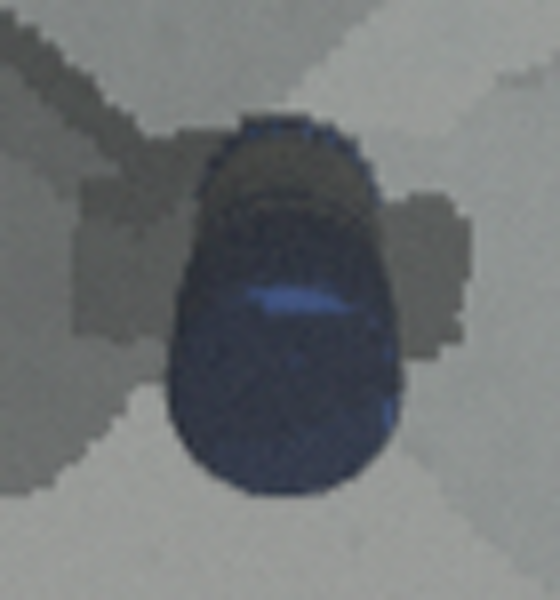

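```bash
python3 -c "
from h import *
import pickle
c=pickle.load(open('w13.pkl','rb'))
f=lambda p:np.array(p)/8+[225,140]-.44
print(circ(onz(c,f([(172,420),(195,460),(230,485),(285,496),(340,485),(375,460),(397,420)]),.098),.014))
print(circ(onz(c,f([(202,185),(218,150),(245,125),(290,115),(335,125),(362,150),(377,185)]),.003),.014))
go([.4755,-.3710,.034],90)
"
```

```text
(array([ 474.3, -370.5]), np.float64(0.16))
(array([ 474.6, -372.8]), np.float64(0.17))
t 15.82 pos [ 0.4729 -0.3741  0.1953] rot [-178.63   -0.28   89.78] w 1.0 F [ 0.1 -0.4  0.5]
travel [  2.3   6.5 161.2] dist 161 turn -0.22
```

Call:
apply_moves:
  increments:
    - {"hand": 0, "travel": [1.6, 2, 40], "turn": 0}
    - {"hand": 0, "travel": [1.6, 3, 80], "turn": 0}
    - {"hand": 0, "travel": [1.6, 4.5, 120], "turn": 0}
    - {"hand": 0, "travel": [1.6, 5.6, 150], "turn": 0}
    - {"hand": 0, "travel": [1.6, 5.6, 161], "turn": 0}
    - {"hand": 0, "travel": [1.6, 5.6, 161], "turn": 0}
    - {"hand": 0, "travel": [1.6, 5.6, 161], "turn": 0}

```text
time_s: 16.4
position: [0.4755, -0.371, 0.0347]
eef_rot: [-178.6, -0.3, 89.9]
force: [-0.3, -0.5, 0.4]
gripper_width: 1.004
```

Call:
apply_moves:
  increments:
    - {"hand": 200, "travel": [0, 0, 0], "turn": 0}
    - {"hand": 200, "travel": [0, 0, 0], "turn": 0}
    - {"hand": 200, "travel": [0, 0, 0], "turn": 0}
    - {"hand": 200, "travel": [0, 0, 0], "turn": 0}
    - {"hand": 200, "travel": [0, 0, 0], "turn": 0}
    - {"hand": 200, "travel": [0, 0, 0], "turn": 0}
    - {"hand": 200, "travel": [0, 0, 0], "turn": 0}
  force: 30

```text
time_s: 16.98
position: [0.476, -0.3717, 0.0361]
eef_rot: [-178.7, -0.2, 89.9]
force: [-0.1, -0.3, 5.4]
gripper_width: 0.315
```

```bash
python3 -c "
from h import *
go([.475,-.3717,.19],90)
c=cam('side');save(c,'s5.png',(140,180,240,280),5)
"
```

```text
t 16.98 pos [ 0.476  -0.3717  0.0361] rot [-178.71   -0.21   89.86] w 0.315 F [-0.1 -0.3  5.4]
travel [   0.5   -4.5 -153.9] dist 154 turn -0.14
```

View pics/s5.png

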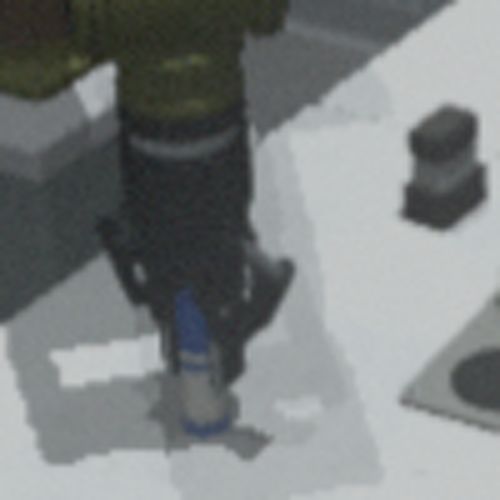

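Call:
apply_moves:
  increments:
    - {"hand": 200, "travel": [0, -0.5, -20], "turn": 0}
    - {"hand": 200, "travel": [0, -1, -60], "turn": 0}
    - {"hand": 200, "travel": [0, -2, -100], "turn": 0}
    - {"hand": 200, "travel": [0, -4, -140], "turn": 0}
    - {"hand": 200, "travel": [0, -4, -160], "turn": 0}
    - {"hand": 200, "travel": [0, -4, -160], "turn": 0}
    - {"hand": 200, "travel": [0, -4, -160], "turn": 0}

```text
time_s: 17.62
position: [0.4761, -0.3728, 0.1975]
eef_rot: [-178.8, -0.1, 89.9]
force: [-0.3, -0.2, -1.5]
gripper_width: 0.314
```

```bash
python3 -c "
from h import *
c=cam('wrist');save(c,'w14.png',s=1.5)
go([.603,.2595,.195],90)
"
```

```text
t 17.67 pos [ 0.4752 -0.3719  0.1951] rot [-178.65   -0.26   89.85] w 0.315 F [ 0.3  0.3 -1.7]
travel [631.8 126.2  -0. ] dist 644 turn -0.15
```

View pics/w14.png

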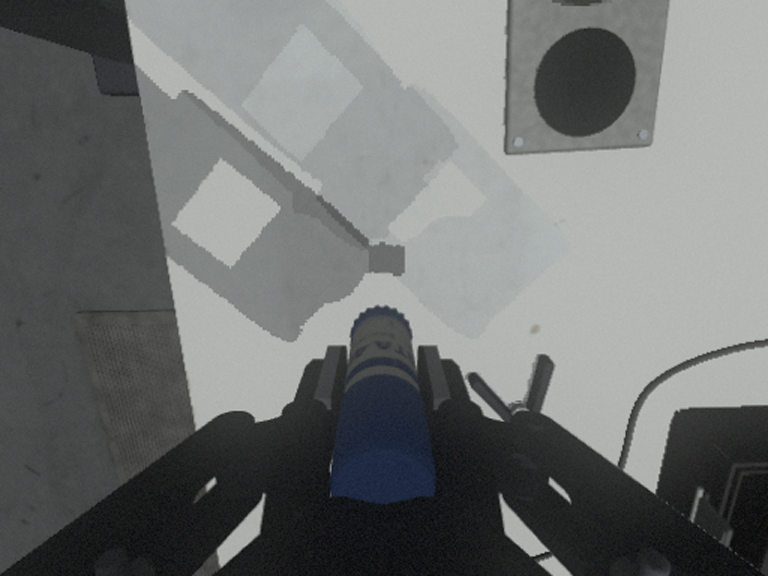

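Call:
apply_moves:
  increments:
    - {"hand": 200, "travel": [240, 48, 0], "turn": 0}
    - {"hand": 200, "travel": [240, 48, 0], "turn": 0}
    - {"hand": 200, "travel": [240, 48, 0], "turn": 0}
    - {"hand": 200, "travel": [240, 48, 0], "turn": 0}
    - {"hand": 200, "travel": [240, 48, 0], "turn": 0}
    - {"hand": 200, "travel": [240, 48, 0], "turn": 0}
    - {"hand": 200, "travel": [240, 48, 0], "turn": 0}
    - {"hand": 200, "travel": [240, 48, 0], "turn": 0}

```text
time_s: 18.33
position: [0.5225, -0.1297, 0.1918]
eef_rot: [-178.4, -0.3, 90.1]
force: [0.2, -0.9, -0.9]
gripper_width: 0.311
```

Call:
apply_moves:
  increments:
    - {"hand": 200, "travel": [240, 48, 0], "turn": 0}
    - {"hand": 200, "travel": [240, 48, 0], "turn": 0}
    - {"hand": 200, "travel": [240, 48, 0], "turn": 0}
    - {"hand": 200, "travel": [240, 48, 0], "turn": 0}
    - {"hand": 200, "travel": [240, 48, 0], "turn": 0}
    - {"hand": 200, "travel": [240, 48, 0], "turn": 0}
    - {"hand": 200, "travel": [240, 48, 0], "turn": 0}
    - {"hand": 200, "travel": [240, 48, 0], "turn": 0}

```text
time_s: 19.0
position: [0.5696, 0.1108, 0.1897]
eef_rot: [-178.2, -0.3, 90.2]
force: [0.5, -0.6, -1.2]
gripper_width: 0.313
```

```bash
python3 -c "
from h import *
go([.603,.2595,.195],90)
"
```

```text
t 19.0 pos [0.5696 0.1108 0.1897] rot [-178.16   -0.3    90.17] w 0.313 F [ 0.5 -0.6 -1.2]
travel [148.6  33.7  -5.6] dist 152 turn 0.17
```

Call:
apply_moves:
  increments:
    - {"hand": 200, "travel": [148.5, 33.7, 0], "turn": 0}
    - {"hand": 200, "travel": [148.5, 33.7, 0], "turn": 0}
    - {"hand": 200, "travel": [148.5, 33.7, 0], "turn": 0}
    - {"hand": 200, "travel": [148.5, 33.7, 0], "turn": 0}
    - {"hand": 200, "travel": [148.5, 33.7, 40], "turn": 0}
    - {"hand": 200, "travel": [148.5, 33.7, 50], "turn": 0}
    - {"hand": 200, "travel": [148.5, 33.7, 50], "turn": 0}

```text
time_s: 19.58
position: [0.598, 0.2567, 0.133]
eef_rot: [-177.5, -0.1, 90.1]
force: [-1.3, 0.3, -2.0]
gripper_width: 0.314
```

```bash
python3 -c "
from h import *
go([.603,.2595,.053],90)
c=cam('wrist');save(c,'w15.png',s=1.5)
"
```

```text
t 19.58 pos [0.598  0.2567 0.133 ] rot [-1.7752e+02 -5.0000e-02  9.0070e+01] w 0.314 F [-1.3  0.3 -2. ]
travel [ 2.8  8.4 79.7] dist 80 turn 0.07
```

View pics/w15.png

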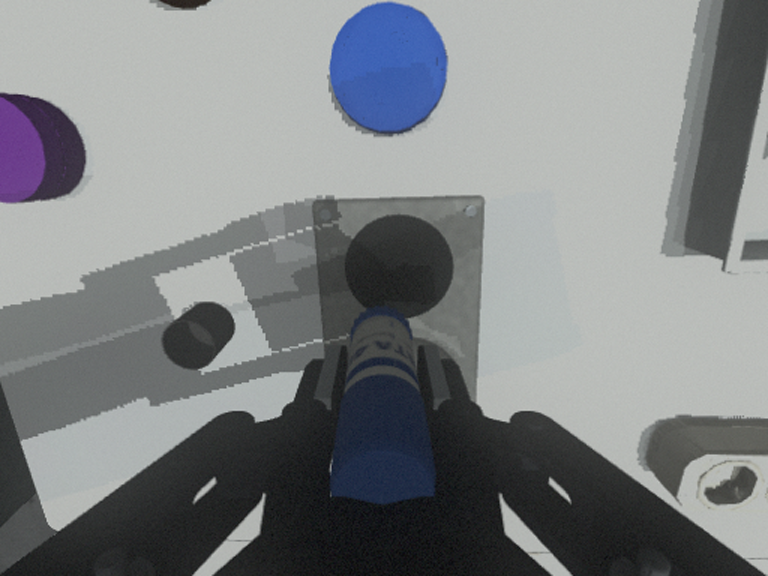

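Call:
apply_moves:
  increments:
    - {"hand": 200, "travel": [3, 4, -40], "turn": 0}
    - {"hand": 200, "travel": [3, 4, -60], "turn": 0}

```text
time_s: 19.8
position: [0.6069, 0.258, 0.1981]
eef_rot: [-177.8, -0.1, 89.9]
force: [1.1, 0.7, 1.8]
gripper_width: 0.31
```

Call:
apply_moves:
  increments:
    - {"hand": 200, "travel": [0, 0, 0], "turn": 0}
    - {"hand": 200, "travel": [0, 0, 0], "turn": 0}
    - {"hand": 200, "travel": [0, 0, 0], "turn": 0}

```text
time_s: 20.05
position: [0.6072, 0.2567, 0.1987]
eef_rot: [-177.9, -0.1, 89.8]
force: [-0.2, -0.1, 0.0]
gripper_width: 0.311
```

Call:
apply_moves:
  increments:
    - {"hand": 200, "travel": [0, 0, 15], "turn": 0}
    - {"hand": 200, "travel": [0, 0, 30], "turn": 0}
    - {"hand": 200, "travel": [0, 0, 30], "turn": 0}
    - {"hand": 200, "travel": [0, 0, 30], "turn": 0}
    - {"hand": 200, "travel": [0, 0, -10], "turn": 0}
    - {"hand": 200, "travel": [0, 0, -30], "turn": 0}

```text
time_s: 20.55
position: [0.6082, 0.2568, 0.2294]
eef_rot: [-177.8, -0.1, 89.8]
force: [1.8, -1.1, 2.2]
gripper_width: 0.316
```

Call:
apply_moves:
  increments:
    - {"hand": 200, "travel": [0, 0, 0], "turn": 0}
    - {"hand": 200, "travel": [0, 0, 0], "turn": 0}
    - {"hand": 200, "travel": [0, 0, 0], "turn": 0}

```text
time_s: 20.8
position: [0.6078, 0.2568, 0.2284]
eef_rot: [-177.7, -0.1, 89.8]
force: [-1.1, 0.7, -0.7]
gripper_width: 0.314
```

```bash
python3 -c "
from h import *
go([.603,.2595,.055],90)
"
```

```text
t 20.8 pos [0.6078 0.2568 0.2284] rot [-1.7773e+02 -1.0000e-01  8.9810e+01] w 0.314 F [-1.1  0.7 -0.7]
travel [  2.4   2.1 173.5] dist 174 turn -0.19
```

Call:
apply_moves:
  increments:
    - {"hand": 200, "travel": [2.4, 2, 40], "turn": 0}
    - {"hand": 200, "travel": [2.4, 2, 80], "turn": 0}
    - {"hand": 200, "travel": [2.4, 2, 110], "turn": 0}
    - {"hand": 200, "travel": [2.4, 2, 140], "turn": 0}
    - {"hand": 200, "travel": [2.4, 2, 160], "turn": 0}
    - {"hand": 200, "travel": [2.4, 2, 173], "turn": 0}
    - {"hand": 200, "travel": [2.4, 2, 173], "turn": 0}
    - {"hand": 200, "travel": [2.4, 2, 173], "turn": 0}

```text
time_s: 21.47
position: [0.6021, 0.2592, 0.0542]
eef_rot: [-177.6, -0.1, 89.8]
force: [0.3, -0.2, 0.7]
gripper_width: 0.315
```

```bash
python3 -c "
from h import *
c=cam('side');save(c,'s6.png',(240,140,340,230),6)
go([.603,.2595,.0445],90)
"
```

```text
t 21.52 pos [0.6034 0.2597 0.0561] rot [-1.7777e+02 -1.2000e-01  8.9820e+01] w 0.309 F [ 0.3 -0.2  0.3]
travel [-0.2  0.1 11.6] dist 12 turn -0.18
```

View pics/s6.png

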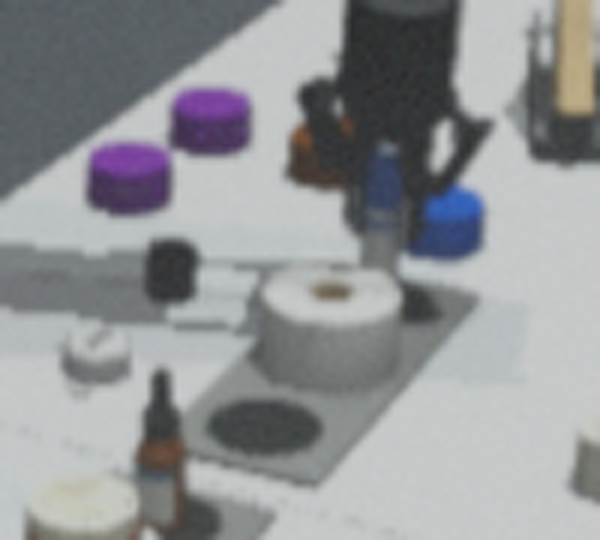

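Call:
apply_moves:
  increments:
    - {"hand": 200, "travel": [0, 0.4, 5], "turn": 0}
    - {"hand": 200, "travel": [0, 0.4, 9], "turn": 0}
    - {"hand": 200, "travel": [0, 0.4, 11.5], "turn": 0}
    - {"hand": 200, "travel": [0, 0.4, 12.5], "turn": 0}
    - {"hand": 200, "travel": [0, 0.4, 12.5], "turn": 0}
    - {"hand": 200, "travel": [0, 0.4, 12.5], "turn": 0}

```text
time_s: 22.02
position: [0.6036, 0.2598, 0.0443]
eef_rot: [-177.8, -0.1, 89.8]
force: [-0.1, -0.0, 2.5]
gripper_width: 0.315
```

Call:
apply_moves:
  increments:
    - {"hand": 200, "travel": [0, 0, 1], "turn": 0}
    - {"hand": 200, "travel": [0, 0, 1], "turn": 0}
    - {"hand": 120, "travel": [0, 0, 0], "turn": 0}
    - {"hand": 0, "travel": [0, 0, 0], "turn": 0}
    - {"hand": 0, "travel": [0, 0, 0], "turn": 0}
    - {"hand": 0, "travel": [0, 0, 0], "turn": 0}
    - {"hand": 0, "travel": [0, 0, 0], "turn": 0}

```text
time_s: 22.6
position: [0.6035, 0.2597, 0.044]
eef_rot: [-177.8, -0.1, 89.8]
force: [-0.2, -0.5, 0.2]
gripper_width: 0.99
```

Call:
apply_moves:
  increments:
    - {"hand": 0, "travel": [0, 1, -40], "turn": 0}
    - {"hand": 0, "travel": [0, 3, -82], "turn": 0}
    - {"hand": 0, "travel": [0, 5, -123], "turn": 0}
    - {"hand": 0, "travel": [0, 7, -165], "turn": 0}
    - {"hand": 0, "travel": [0, 7, -200], "turn": 0}
    - {"hand": 0, "travel": [0, 7, -200], "turn": 0}

```text
time_s: 23.1
position: [0.6223, 0.2605, 0.2548]
eef_rot: [-178.7, -0.4, 89.8]
force: [0.8, 0.3, 1.7]
gripper_width: 1.0
```

Call:
apply_moves:
  increments:
    - {"hand": 0, "travel": [0, 0, 0], "turn": 0}
    - {"hand": 0, "travel": [0, 0, 0], "turn": 0}

```text
time_s: 23.27
position: [0.6232, 0.2608, 0.2569]
eef_rot: [-178.9, -0.5, 89.8]
force: [-0.7, 0.5, 0.2]
gripper_width: 1.0
```

```bash
python3 -c "
from h import *
c=cam('wrist');save(c,'w16.png',s=1.5)
import pickle;pickle.dump(c,open('w16.pkl','wb'))
go([.468,-.085,.195],90)
"
```

```text
t 23.32 pos [0.6225 0.2606 0.2551] rot [-178.75   -0.44   89.81] w 0.998 F [ 0.3  0.7 -0.5]
travel [-346.5 -152.    60.8] dist 383 turn -0.19
```

View pics/w16.png

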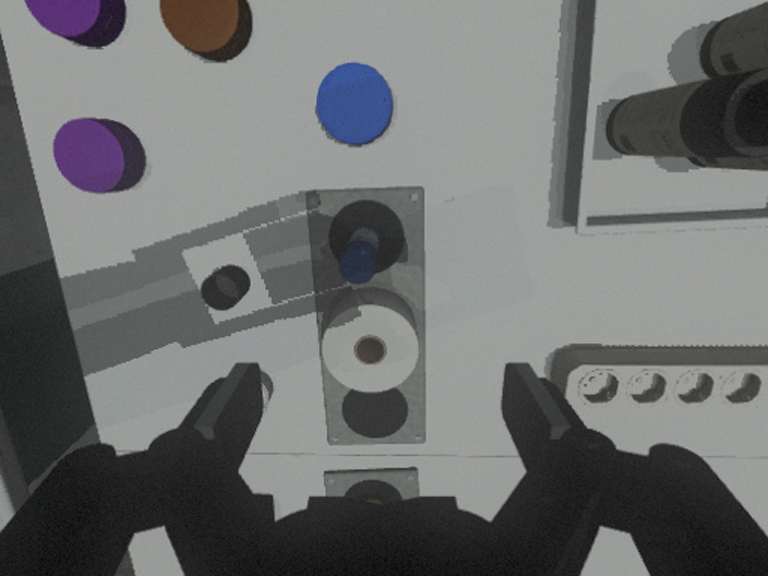

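The glue stick stands on the left disc of the roll board; its foot is at about (366,237) and the disc centre at (367,236). Now the stamp.

Call:
apply_moves:
  increments:
    - {"hand": 0, "travel": [-260, -114, 45], "turn": 0}
    - {"hand": 0, "travel": [-260, -114, 45], "turn": 0}
    - {"hand": 0, "travel": [-260, -114, 45], "turn": 0}
    - {"hand": 0, "travel": [-260, -114, 45], "turn": 0}
    - {"hand": 0, "travel": [-260, -114, 45], "turn": 0}
    - {"hand": 0, "travel": [-260, -114, 45], "turn": 0}
    - {"hand": 0, "travel": [-260, -114, 45], "turn": 0}
    - {"hand": 0, "travel": [-260, -114, 45], "turn": 0}

```text
time_s: 23.98
position: [0.5026, -0.0029, 0.2065]
eef_rot: [-178.3, -0.4, 89.5]
force: [-0.4, -0.8, -1.0]
gripper_width: 1.003
```

```bash
python3 -c "
from h import *
import pickle
c=pickle.load(open('w16.pkl','rb'))
print('glue top',onz(c,np.array([[358,267]])/1.5,.106))
go([.468,-.105,.2],90)
"
```

```text
glue top [[0.60246226 0.25848805 0.106     ]]
t 23.98 pos [ 0.5026 -0.0029  0.2065] rot [-178.33   -0.35   89.51] w 1.003 F [-0.4 -0.8 -1. ]
travel [-102.4  -33.5    6.9] dist 108 turn -0.49
```

Call:
apply_moves:
  increments:
    - {"hand": 0, "travel": [-82, -34, 0], "turn": 0}
    - {"hand": 0, "travel": [-82, -34, 0], "turn": 0}
    - {"hand": 0, "travel": [-82, -34, 0], "turn": 0}
    - {"hand": 0, "travel": [-82, -34, 0], "turn": 0}
    - {"hand": 0, "travel": [-82, -34, 0], "turn": 0}

```text
time_s: 24.4
position: [0.4675, -0.0843, 0.2058]
eef_rot: [-178.2, -0.4, 89.4]
force: [-0.3, 0.1, -0.7]
gripper_width: 0.999
```

```bash
python3 -c "
from h import *
c=cam('wrist');save(c,'w17.png',s=1.5);save(c,'c17.png',(180,120,320,230),5)
import pickle;pickle.dump(c,open('w17.pkl','wb'))
go([.468,-.085,.035],90)
"
```

```text
t 24.45 pos [ 0.4679 -0.0838  0.2062] rot [-178.27   -0.42   89.51] w 1.001 F [0.3 0.9 0.4]
travel [ -2.4   5.3 171.1] dist 171 turn -0.49
```

View pics/w17.png

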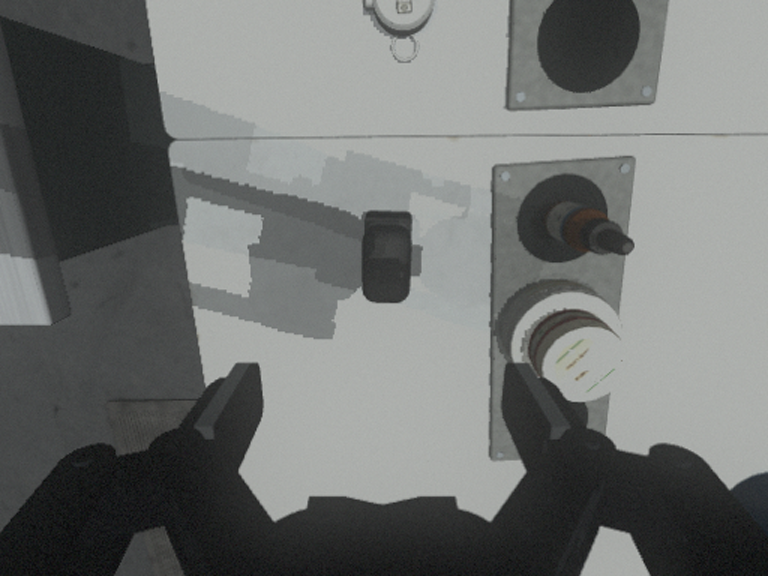

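View pics/c17.png

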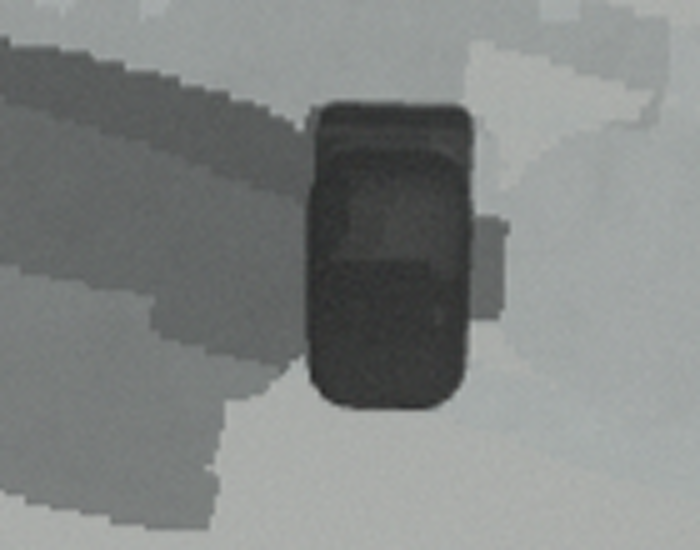

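```bash
python3 - <<'E'
from h import *
import pickle
c=pickle.load(open('w17.pkl','rb'))
f=lambda p,z:(onz(c,np.array(p)/5+[180,120]-.4,z)[:,:2]*1e3).round(1)
for n,p in dict(L=[(312,195),(307,360)],R=[(474,180),(467,365)],B=[(345,407),(425,409)],T=[(350,149),(440,152)]).items():
    q=f(p,.072); d=q[1]-q[0]; print(n,q.tolist(),"mid",q.mean(0),"ang",np.degrees(np.arctan2(d[1],d[0])).round(1))
q=f([(315,125),(474,125)],.0); print("foot L/R z0?",q.tolist()); print("foot far",f([(340,103),(455,103)],.0).tolist())
E
```

```text
L [[450.5, -61.6], [448.6, -96.6]] mid [449.55 -79.1 ] ang -93.1
R [[483.0, -58.7], [482.0, -97.7]] mid [482.5 -78.2] ang -91.5
B [[456.3, -107.1], [473.2, -107.5]] mid [ 464.75 -107.3 ] ang -1.4
T [[458.3, -52.4], [476.2, -53.0]] mid [467.25 -52.7 ] ang -1.9
foot L/R z0? [[446.0, -58.8], [485.7, -59.1]]
foot far [[452.4, -53.4], [480.9, -53.6]]
```

```bash
python3 -c "
from h import *
go([.4657,-.082,.032],88)
"
```

```text
t 24.45 pos [ 0.4679 -0.0838  0.2062] rot [-178.27   -0.42   89.51] w 1.001 F [0.3 0.9 0.4]
travel [  0.5   3.  174.1] dist 174 turn 1.51
```

Call:
apply_moves:
  increments:
    - {"hand": 0, "travel": [0.5, 1, 40], "turn": 1.5}
    - {"hand": 0, "travel": [0.5, 2, 80], "turn": 1.5}
    - {"hand": 0, "travel": [0.5, 3, 110], "turn": 1.5}
    - {"hand": 0, "travel": [0.5, 3, 140], "turn": 1.5}
    - {"hand": 0, "travel": [0.5, 3, 160], "turn": 1.5}
    - {"hand": 0, "travel": [0.5, 3, 174], "turn": 1.5}
    - {"hand": 0, "travel": [0.5, 3, 174], "turn": 1.5}
    - {"hand": 0, "travel": [0.5, 3, 174], "turn": 1.5}

```text
time_s: 25.12
position: [0.4654, -0.0807, 0.0313]
eef_rot: [-178.1, -0.4, 88.1]
force: [0.6, -0.5, 0.7]
gripper_width: 1.002
```

```bash
python3 -c "
from h import *
go([.4657,-.082,.032],88)
c=cam('wrist');save(c,'w18.png',s=1.5)
"
```

```text
t 25.12 pos [ 0.4654 -0.0807  0.0313] rot [-178.13   -0.42   88.12] w 1.002 F [ 0.6 -0.5  0.7]
travel [-1.3  0.3 -0.7] dist 2 turn 0.12
```

View pics/w18.png

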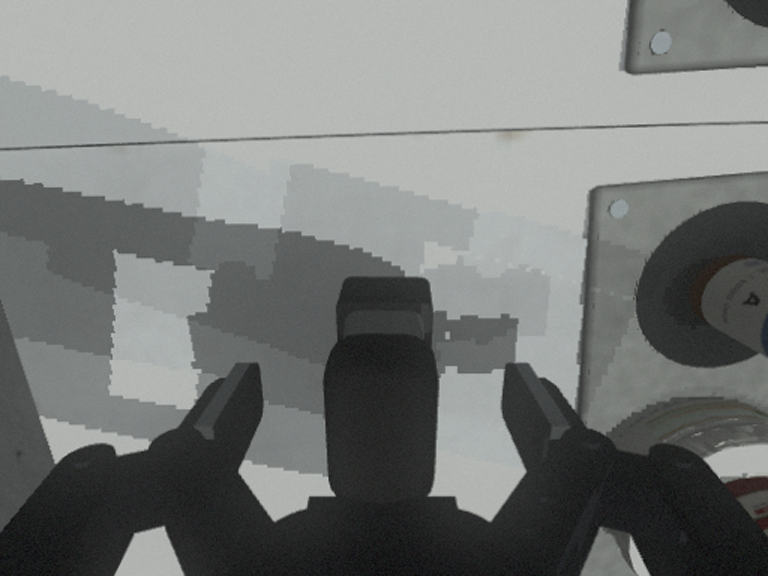

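Call:
apply_moves:
  increments:
    - {"hand": 190, "travel": [0, 0, 0], "turn": 0}
    - {"hand": 190, "travel": [0, 0, 0], "turn": 0}
    - {"hand": 190, "travel": [0, 0, 0], "turn": 0}
    - {"hand": 190, "travel": [0, 0, 0], "turn": 0}
    - {"hand": 190, "travel": [0, 0, 0], "turn": 0}
    - {"hand": 190, "travel": [0, 0, 0], "turn": 0}
    - {"hand": 190, "travel": [0, 0, 0], "turn": 0}
  force: 30

```text
time_s: 25.75
position: [0.467, -0.0814, 0.0335]
eef_rot: [-178.3, -0.4, 88.1]
force: [-2.1, 0.2, 6.0]
gripper_width: 0.389
```

```bash
python3 -c "
from h import *
c=cam('wrist');save(c,'w19.png',s=1.5)
import pickle;pickle.dump(c,open('w19.pkl','wb'))
go([.4657,-.082,.18],88)
"
```

```text
t 25.8 pos [ 0.4669 -0.0814  0.0334] rot [-178.33   -0.37   88.09] w 0.392 F [-0.7  0.7  5.4]
travel [   0.3   -5.5 -146.5] dist 147 turn 0.09
```

View pics/w19.png

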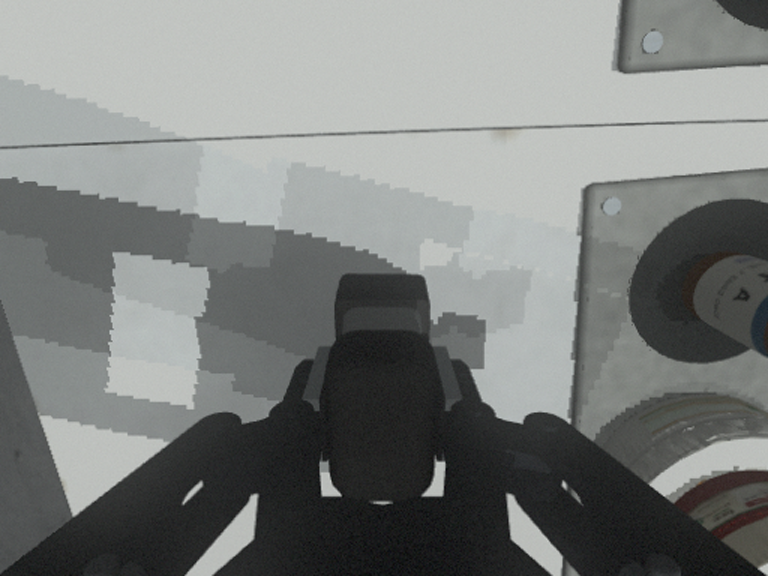

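Call:
apply_moves:
  increments:
    - {"hand": 190, "travel": [0, -0.5, -15], "turn": 0}
    - {"hand": 190, "travel": [0, -1, -50], "turn": 0}
    - {"hand": 190, "travel": [0, -2, -90], "turn": 0}
    - {"hand": 190, "travel": [0, -4, -130], "turn": 0}
    - {"hand": 190, "travel": [0, -5, -150], "turn": 0}
    - {"hand": 190, "travel": [0, -5, -150], "turn": 0}

```text
time_s: 26.3
position: [0.4694, -0.0833, 0.1896]
eef_rot: [-178.9, -0.2, 88.1]
force: [1.3, -0.1, -1.1]
gripper_width: 0.394
```

```bash
python3 -c "
from h import *
import pickle
go([.6093,.0697,.18],91.9)
c=pickle.load(open('w19.pkl','rb'))
print(onz(c,np.array([[345,275],[382,273],[420,275]])/1.5,0).round(4).tolist())
c=cam('side');save(c,'s7.png',(190,140,290,240),6)
"
```

```text
t 26.3 pos [ 0.4694 -0.0833  0.1896] rot [-178.95   -0.21   88.09] w 0.394 F [ 1.3 -0.1 -1.1]
travel [157.6 134.9   7.7] dist 208 turn -3.81
[[0.4501, -0.0539, 0.0], [0.4664, -0.0534, 0.0], [0.483, -0.0548, 0.0]]
```

View pics/s7.png

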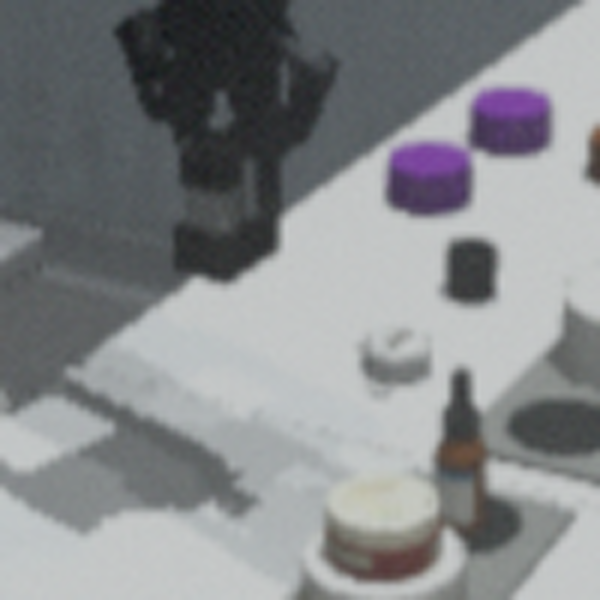

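Call:
apply_moves:
  increments:
    - {"hand": 190, "travel": [159, 135, 0], "turn": -3.8}
    - {"hand": 190, "travel": [159, 135, 0], "turn": -3.8}
    - {"hand": 190, "travel": [159, 135, 0], "turn": -3.8}
    - {"hand": 190, "travel": [159, 135, 0], "turn": -3.8}
    - {"hand": 190, "travel": [159, 135, 0], "turn": -3.8}
    - {"hand": 190, "travel": [159, 135, 0], "turn": -3.8}
    - {"hand": 190, "travel": [159, 135, 0], "turn": -3.8}
    - {"hand": 190, "travel": [159, 135, 0], "turn": -3.8}

```text
time_s: 27.02
position: [0.6064, 0.0715, 0.1806]
eef_rot: [-178.4, -0.4, 91.9]
force: [-1.1, 0.0, -2.0]
gripper_width: 0.392
```

```bash
python3 -c "
from h import *
c=cam('wrist');save(c,'w20.png',s=1.5)
go([.610,.071,.053],91.9)
"
```

```text
t 27.07 pos [0.6064 0.0709 0.1814] rot [-178.45   -0.36   91.86] w 0.391 F [ 0.2  0.3 -1.4]
travel [ -0.9   7.1 128.3] dist 128 turn -0.04
```

View pics/w20.png

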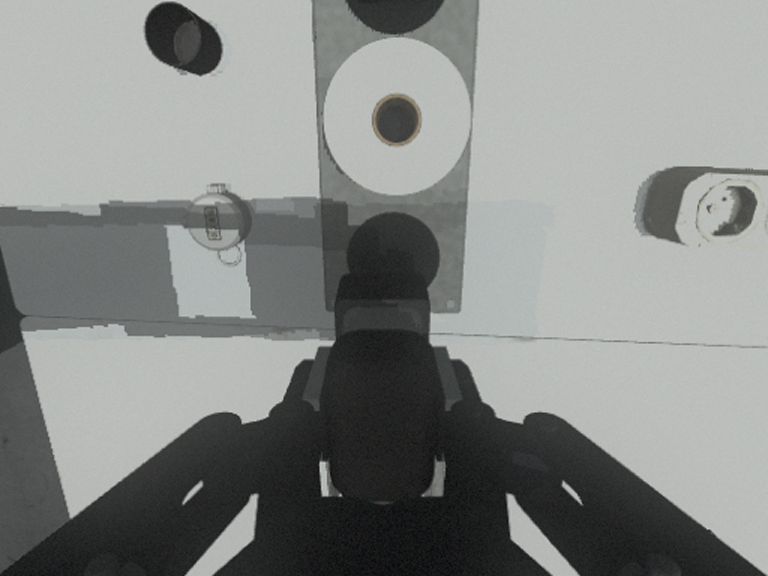

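Call:
apply_moves:
  increments:
    - {"hand": 190, "travel": [-1, 4, 40], "turn": 0}
    - {"hand": 190, "travel": [-1, 6, 75], "turn": 0}
    - {"hand": 190, "travel": [-1, 7, 100], "turn": 0}
    - {"hand": 190, "travel": [-1, 7, 118], "turn": 0}
    - {"hand": 190, "travel": [-1, 7, 128], "turn": 0}
    - {"hand": 190, "travel": [-1, 7, 128], "turn": 0}
    - {"hand": 190, "travel": [-1, 7, 128], "turn": 0}

```text
time_s: 27.65
position: [0.6096, 0.0701, 0.0536]
eef_rot: [-178.4, -0.4, 91.8]
force: [-0.0, -0.2, -1.4]
gripper_width: 0.391
```

```bash
python3 -c "
from h import *
c=cam('wrist');save(c,'w21.png',s=1.5)
p=ctrl.read_state()
print(onz(c,np.array([[345,275],[382,273],[420,275]])/1.5,p['position'][2]-.0334).round(4).tolist())
go([.610,.071,.0415],91.9)
"
```

```text
[[0.5913, 0.0968, 0.0214], [0.6074, 0.0983, 0.0214], [0.6239, 0.0981, 0.0214]]
t 27.7 pos [0.6107 0.0703 0.0548] rot [-178.58   -0.35   91.81] w 0.388 F [ 0.6  0.3 -0.9]
travel [ 0.6 -0.3 13.3] dist 13 turn -0.09
```

View pics/w21.png

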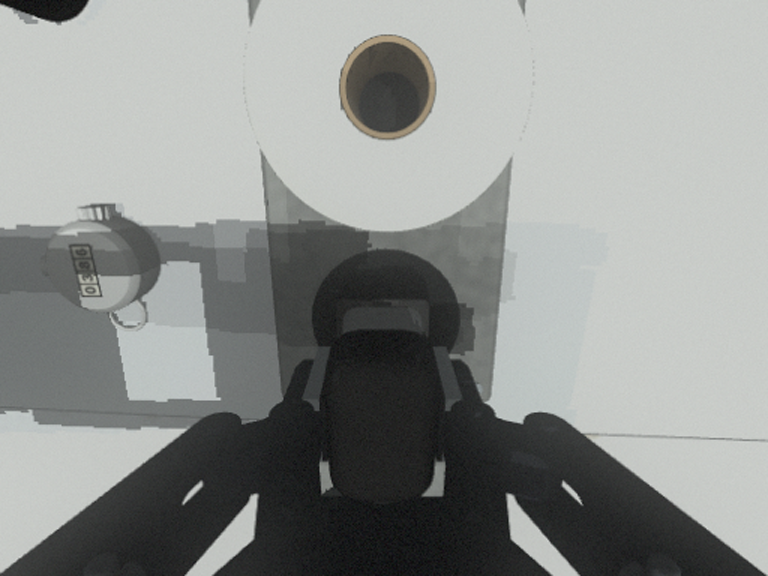

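Call:
apply_moves:
  increments:
    - {"hand": 190, "travel": [0.6, 0.5, 6], "turn": 0}
    - {"hand": 190, "travel": [0.6, 0.5, 10], "turn": 0}
    - {"hand": 190, "travel": [0.6, 0.5, 13], "turn": 0}
    - {"hand": 190, "travel": [0.6, 0.5, 14], "turn": 0}
    - {"hand": 190, "travel": [0.6, 0.5, 14], "turn": 0}
    - {"hand": 190, "travel": [0.6, 0.5, 14], "turn": 0}

```text
time_s: 28.2
position: [0.6111, 0.0711, 0.0414]
eef_rot: [-178.6, -0.3, 91.8]
force: [-1.2, -0.9, 3.8]
gripper_width: 0.39
```

Call:
apply_moves:
  increments:
    - {"hand": 190, "travel": [0, 0, 1], "turn": 0}
    - {"hand": 190, "travel": [0, 0, 1], "turn": 0}
    - {"hand": 120, "travel": [0, 0, 0], "turn": 0}
    - {"hand": 0, "travel": [0, 0, 0], "turn": 0}
    - {"hand": 0, "travel": [0, 0, 0], "turn": 0}
    - {"hand": 0, "travel": [0, 0, 0], "turn": 0}
    - {"hand": 0, "travel": [0, 0, 0], "turn": 0}

```text
time_s: 28.78
position: [0.611, 0.0711, 0.0412]
eef_rot: [-178.6, -0.4, 91.8]
force: [-0.1, -0.7, -0.0]
gripper_width: 0.995
```

Call:
apply_moves:
  increments:
    - {"hand": 0, "travel": [0, 1, -40], "turn": 0}
    - {"hand": 0, "travel": [0, 2, -80], "turn": 0}
    - {"hand": 0, "travel": [0, 4, -120], "turn": 0}
    - {"hand": 0, "travel": [-60, 5, -160], "turn": 0}
    - {"hand": 0, "travel": [-60, 5, -200], "turn": 0}
    - {"hand": 0, "travel": [-60, 5, -220], "turn": 0}
    - {"hand": 0, "travel": [-60, 5, -220], "turn": 0}

```text
time_s: 29.37
position: [0.6274, 0.008, 0.2712]
eef_rot: [-179.5, -0.2, 91.7]
force: [-0.2, -0.3, 2.0]
gripper_width: 1.001
```

```bash
python3 -c "
from h import *
import pickle
c=cam('wrist');save(c,'w22.png',s=1.5);pickle.dump(c,open('w22.pkl','wb'))
c=cam('side');save(c,'s8.png',(190,130,340,260),5)
c=cam('top');save(c,'t8.png',(100,110,430,250),2.4)
go([.45,0,.26],91.9)
"
```

```text
t 29.52 pos [0.6235 0.01   0.2609] rot [-178.65   -0.35   91.8 ] w 0.999 F [-0.6 -0.  -0. ]
travel [  -4.5 -173.6    5. ] dist 174 turn -0.1
```

View pics/w22.png

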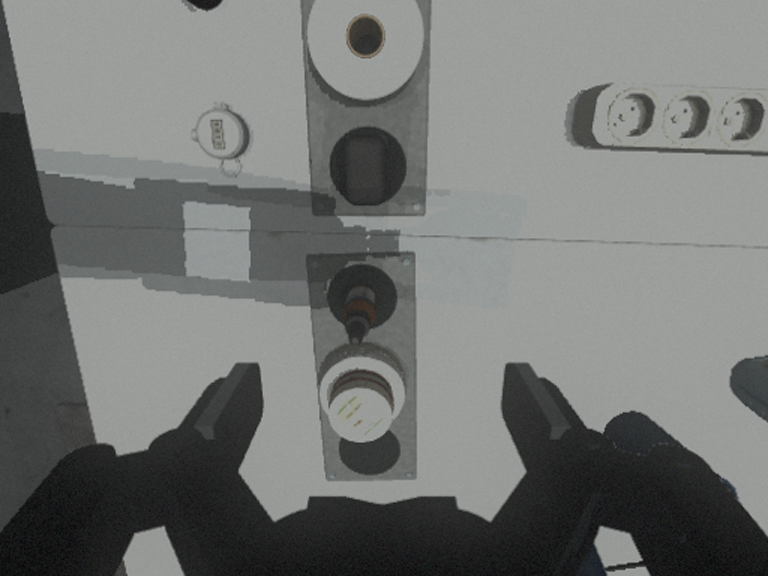

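View pics/s8.png

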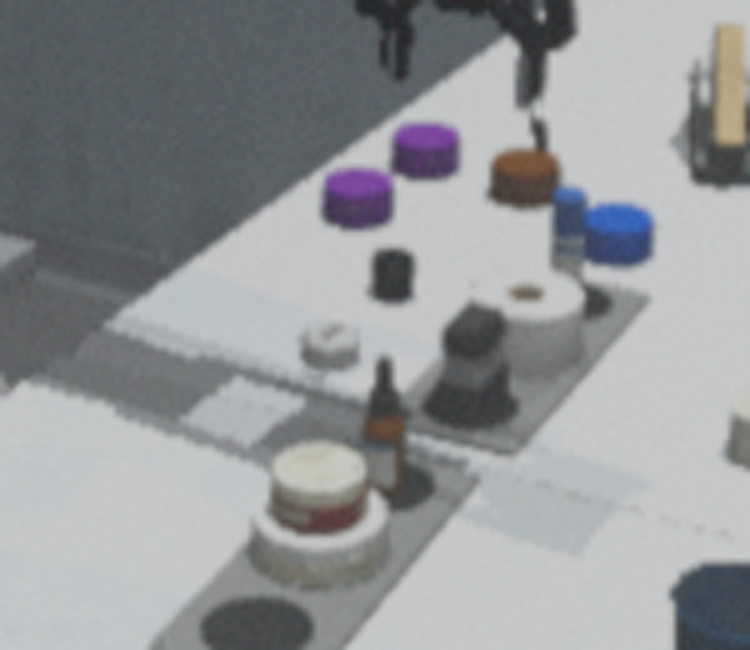

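View pics/t8.png

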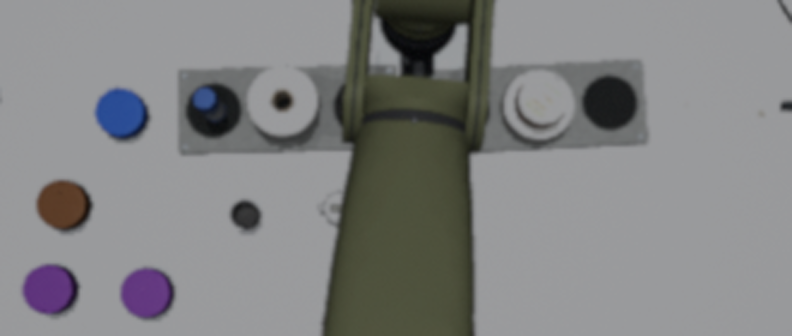

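All four stand in place. A numeric check before handing in:

```bash
python3 -c "
from h import *
import pickle
c=pickle.load(open('w22.pkl','rb'))
save(c,'c22.png',(195,75,295,305),2.6)
f=lambda u,v,z:(onz(c,np.array([[u,v]])/1.5,z)[0]*1e3).round(1)
print('stamp top',f(366,170,.082),'want 609.3 69.7'); print('teat',f(357,335,.109),'dropper shoulder',f(359,308,.062),'want 606 -60.3')
print('roll',f(365.5,41,.059),'tally',f(219,133,.025),'spot',f(360.5,414,.074),'wpot',f(361.5,397,.04))
"
```

```text
stamp top [611.4  70.8  82. ] want 609.3 69.7
teat [607.5 -55.2 109. ] dropper shoulder [606.3 -50.7  62. ] want 606 -60.3
roll [608.4 163.5  59. ] tally [479.2  95.6  25. ] spot [ 609.6 -154.1   74. ] wpot [ 608.8 -157.8   40. ]
```

View pics/c22.png

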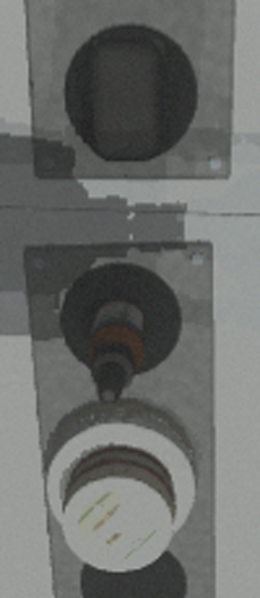

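```bash
python3 -c "
from h import *
import pickle
c=pickle.load(open('w22.pkl','rb'))
save(c,'d22.png',(210,165,270,235),8)
"
```

```text
(no output)
```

View pics/d22.png

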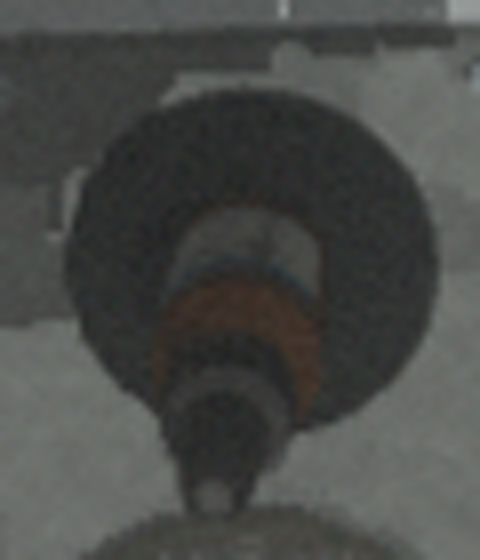

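The dropper's base edge is at (248,200) in the crop and the disc centre at (252,265). That puts the base about 1–2 mm from centre. I'm handing in.

```bash
python3 -c "
from bench import ctrl
print(ctrl.finish_job())"
```

```text
the job is handed in; nothing more can be done
None
```

All four things were placed in the order asked, and the job was handed in at about 29.5 s of the 128 s allowed.

The last camera checks, from just before handing in, showed everything upright and the arm clear of it all:

| Thing | Where it stands | Distance from the middle |
|---|---|---|
| Small pot | on top of the wide pot | within 1 mm (first look); last check 3–4 mm |
| Dropper | left disc, pot board | 1–2 mm |
| Glue stick | left disc, roll board | about 1 mm |
| Date stamp | right disc, roll board, square with the board | about 2 mm |

- **Not moved:** I touched neither the wide pot, the label roll, the tally counter nor the black cap. In the final pictures the pot and the roll are still in the middle of their boards.
- **Checks that disagreed:** Rough readings from the last oblique wrist picture differed by a few millimetres from the earlier ones. The small and wide pots came out 3.7 mm apart, and the roll 3.6 mm from its first measurement. One point on the dropper read about 10 mm off, but its base against the disc showed 1–2 mm. I put these down to hand-picked pixels at a steep angle.
- **Tool tilt:** The tool drifted by up to about 2.5° during the moves. The glue stick and stamp were set down at under 2.5° and stood upright once released.

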